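Make the test jig ready: uncover it, lock in both test heads, put the reference boxes away

TASK

Change the test jig over from calibration to testing. First lift the clear dust cover off the jig by its knob, keeping it level, and set it down upright on the middle of the black rubber mat; then fit the two test heads, one on each jack of the jig: push it down over the post and turn it clockwise until it locks with its wing bar in line with the pin bar. Put every reference box that is lying about back flat into its own tray (the one cut to its length, with as many dots as the box has discs), and leave the solder spool, the roll of tape and the cleaner bottle where they are.

Things in the scene. Friction and masses are not known exactly. Their poses are not given: they have to be found in the camera images.
- jig: Fixed test jig: low aluminium box 130 mm (x) x 230 mm (y), flat deck 30 mm above the bench, with two alike bayonet jacks 96 mm apart along its y axis. Origin: centre of its underside; z up. Locked heads have their wing bars along the jig's x axis, and their undersides about 12 mm above the deck; a head that is not turned home is lifted by the spring to 19 mm or more.
- jack0 (a point): Jack at the jig's -y end: point on its axis at deck height (30 mm above the bench). Steel post 26 mm thick, 33 mm high, tapered tip, crossed by a level pin bar along the jig's x axis, 46 mm long, 10 wide, 20 to 28 mm above the deck. Below the pins, stops end a clockwise turn when the wing bar is in line with the pin bar.
- jack1 (a point): Jack at the jig's +y end, like jack0. To fit a head: hold its wing bar 60 to 90 degrees counter-clockwise (from above) of the pin bar, so that its lugs pass beside the pins; push it down over the post until its underside is 7 to 10 mm above the deck; still pressing, turn it clockwise until the wing bar is in line with the pin bar; let go, and the spring lifts the lugs against the pins.
- collar0 (a joint): Black spring collar round the post of jack0, 58 mm across; the head's rim rests on it. Value: how far it is pushed down, 0 (top 19 mm above the deck) to 0.012 m (top 7 mm above the deck). Spring: 3 N to start, about 7 N at the bottom. About 0.007 under a locked head.
- collar1 (a joint): The same collar at jack1, same values.
- cover: Loose dust cover: clear acrylic box, open below, grey edges, 110 mm (x) x 204 (y) x 46 high, 4 mm walls, 0.25 kg, standing on the jig's deck over the jacks (lift it 45 mm or more to clear them). Origin: centre of its lower rim, z up. Knob in the middle of its top: 18 mm stem for 10 mm, then a black cylinder 34 mm across from 56 to 83 mm above the lower rim.
- mat: Fixed black rubber mat lying on the bench, 170 mm (x) x 250 mm (y) x 3 mm thick. Origin: centre of its underside.
- head_a: Test head: round steel can 60 mm across, 44 high, open below; black wing bar on top, 56 mm long (head's x axis), 20 wide, from 44 to 74 mm above the underside; 0.15 kg. Origin: centre of its underside. Inside, two lugs below the ends of the wing bar, flush with the lower rim, 8 mm high, 12 wide, reaching in to 16 mm from the axis. Half a turn makes no difference. Grip it by the wing bar.
- head_b: Second test head, the same as head_a in every way; each fits either jack.
- ref_short: Reference box: plain aluminium box 60 mm long (its x axis) x 42 wide x 36 high, about 0.25 kg, 1 flat brass disc along its top. Origin: centre of its underside. Stands loose on the bench at first; may be absent. Grip it across its 42 mm width at the middle of its length, where its tray has gaps for the fingers.
- ref_middle: Reference box: plain aluminium box 80 mm long (its x axis) x 42 wide x 36 high, about 0.25 kg, 2 flat brass discs along its top. Origin: centre of its underside. Stands loose on the bench at first; may be absent. Grip it across its 42 mm width at the middle of its length, where its tray has gaps for the fingers.
- ref_long: Reference box: plain aluminium box 100 mm long (its x axis) x 42 wide x 36 high, about 0.25 kg, 3 flat brass discs along its top. Origin: centre of its underside. Stands loose on the bench at first; may be absent. Grip it across its 42 mm width at the middle of its length, where its tray has gaps for the fingers.
- tray_short: Fixed grey tray, the slot of the 60 mm reference box: inner opening 66 mm (its x axis) x 48 mm, outer 74 x 56, inner floor 4 and rim 14 mm above the bench; both long sides have a 46 mm gap in the middle for the fingers; white label at its +x end with 1 black dot. Origin: centre of its underside. The three trays lie side by side about 80 mm apart, in changing order.
- tray_middle: Fixed grey tray, the slot of the 80 mm reference box: inner opening 86 mm (its x axis) x 48 mm, outer 94 x 56, inner floor 4 and rim 14 mm above the bench; both long sides have a 46 mm gap in the middle for the fingers; white label at its +x end with 2 black dots. Origin: centre of its underside. The three trays lie side by side about 80 mm apart, in changing order.
- tray_long: Fixed grey tray, the slot of the 100 mm reference box: inner opening 106 mm (its x axis) x 48 mm, outer 114 x 56, inner floor 4 and rim 14 mm above the bench; both long sides have a 46 mm gap in the middle for the fingers; white label at its +x end with 3 black dots. Origin: centre of its underside. The three trays lie side by side about 80 mm apart, in changing order.
- spool: Bystander: black spool of grey solder, 52 mm across, 46 mm high, standing. Origin: centre of its underside.
- tape: Bystander: roll of black tape lying flat, 90 mm across, 20 mm high. Origin: centre of its underside.
- cleaner: Bystander: cleaner bottle, 50 mm across, 110 mm high, standing. Origin: centre of its underside.
There are look-alikes about, which are no part of the job. Leave any orange look-alike of the head_b alone.

How it is judged (in metres and radians):
On the way, in this order (a step that is already met when the one before it is completed fails the run):
1. the dust cover stands upright on the rubber mat (horizontal distance between cover and mat below 0.06 m and z of cover in the frame of mat below 0.008 m and angle between cover's own z axis and vertical below 0.1 rad and linear speed of cover below 0.03 m/s), for 0.2 s.
2. both test heads are locked, one on each jack ((((horizontal distance between head_a and jack0 below 0.006 m and z of head_a in the frame of jig between 0.034 and 0.046 m and angle between the x axis of head_a and the x axis of jig, either way round below 0.3 rad and angle between head_a's own z axis and vertical below 0.12 rad) and (horizontal distance between head_b and jack1 below 0.006 m and z of head_b in the frame of jig between 0.034 and 0.046 m and angle between the x axis of head_b and the x axis of jig, either way round below 0.3 rad and angle between head_b's own z axis and vertical below 0.12 rad)) or ((horizontal distance between head_a and jack1 below 0.006 m and z of head_a in the frame of jig between 0.034 and 0.046 m and angle between the x axis of head_a and the x axis of jig, either way round below 0.3 rad and angle between head_a's own z axis and vertical below 0.12 rad) and (horizontal distance between head_b and jack0 below 0.006 m and z of head_b in the frame of jig between 0.034 and 0.046 m and angle between the x axis of head_b and the x axis of jig, either way round below 0.3 rad and angle between head_b's own z axis and vertical below 0.12 rad)))), for 0.2 s.
At the end, for the whole second after the job is handed in: Cover at rest upright on the mat (centres within 60 mm); a head on each jack within 6 mm of its axis, underside 4 to 16 mm above the deck, wing bar within 0.3 rad of the pin bar; every box present on the floor of its own tray, within 9 mm and 0.15 rad (all of step 1 and (((horizontal distance between head_a and jack0 below 0.006 m and z of head_a in the frame of jig between 0.034 and 0.046 m and angle between the x axis of head_a and the x axis of jig, either way round below 0.3 rad and angle between head_a's own z axis and vertical below 0.12 rad) and (horizontal distance between head_b and jack1 below 0.006 m and z of head_b in the frame of jig between 0.034 and 0.046 m and angle between the x axis of head_b and the x axis of jig, either way round below 0.3 rad and angle between head_b's own z axis and vertical below 0.12 rad)) or ((horizontal distance between head_a and jack1 below 0.006 m and z of head_a in the frame of jig between 0.034 and 0.046 m and angle between the x axis of head_a and the x axis of jig, either way round below 0.3 rad and angle between head_a's own z axis and vertical below 0.12 rad) and (horizontal distance between head_b and jack0 below 0.006 m and z of head_b in the frame of jig between 0.034 and 0.046 m and angle between the x axis of head_b and the x axis of jig, either way round below 0.3 rad and angle between head_b's own z axis and vertical below 0.12 rad))) and horizontal distance between ref_short and tray_short below 0.009 m and z of ref_short in the frame of tray_short below 0.009 m and angle between each of ref_short, ref_middle, ref_long's own z axis and vertical below 0.1 rad and angle between the x axis of ref_short and the x axis of tray_short, either way round below 0.15 rad and linear speed of each of ref_short, ref_middle, ref_long below 0.03 m/s and horizontal distance between ref_middle and tray_middle below 0.009 m and z of ref_middle in the frame of tray_middle below 0.009 m and angle between the x axis of ref_middle and the x axis of tray_middle, either way round below 0.15 rad and horizontal distance between ref_long and tray_long below 0.009 m and z of ref_long in the frame of tray_long below 0.009 m and angle between the x axis of ref_long and the x axis of tray_long, either way round below 0.15 rad); the robot touches nothing.
It fails at once if a bystander is moved more than 30 mm (distance of any of spool, tape, cleaner from where it was at the start of the episode above 0.03 m).
It fails at once if the dust cover is tipped more than 0.5 rad (angle between cover's own z axis and vertical above 0.5 rad).
Of ref_short, ref_middle, ref_long only 2 to 3 are there at a start; the rules pass over those that are not, and their reading is None.
At some moment in a run one of head_a, head_b, ref_short, ref_middle, ref_long may be knocked a few centimetres aside while the robot is not near it.
It also fails if it takes over 192 s, if anything falls off the work surface, if the arm or the gripper's body presses on something with over 40 N, if the wrist force passes 120 N, or if a joint passes its speed limit or range.

ROBOT

A 7-joint arm with a two-finger parallel gripper is mounted at the origin on the work surface. World frame = base frame: x ahead of the robot, y to its left, z up, the work surface at z = 0. Lengths are in m, angles in degrees, forces in N, time in s.
With the tool pointing down it reaches from about 0.425 to 0.875 m from the base axis. Payload 4.7 kg.
Tool frame: the origin (TCP) lies at the centre of the arm's flange, where the gripper is bolted on; the fingertips stand 182 mm ahead of it and the grasp point (between the pads) lies 164 mm ahead of it (env.grip_depth is the distance from the TCP to the grasp point, in m); z points along the fingers, y is the line along which they close (so a half turn about z gives the same grasp; the last joint's range is limited). The gripper opens to 87 mm and grips with 3 to 60 N. Pads are 19 mm wide; open, the fingers measure 117 mm over their backs; the gripper's body (75 mm by 190 mm) begins 51 mm behind the grasp point.
Start: joints at [-63.879, 18.392, -4.016, 83.108, 1.295, 78.541, -3.26], TCP at [0.278, 0.588, 0.405] pointing down, gripper open.
Joint ranges: [-163.93, 163.93], [-17.29, 119.83], [-79.2, 71.16], [3.27, 140.29], [-89.18, 269.18], [5.43, 117.66], [-154.24, 154.24]. Speed limits (degrees/s): [147.25, 147.25, 180, 180, 180, 180, 180].

INTERFACE

Orientations are given as [roll, pitch, yaw] about the fixed x, y, z axes, in that order (R = Rz(yaw) Ry(pitch) Rx(roll)).
In Python, from cell import env gives the robot as it stands. The module is installed in compiled form; this text tells all that it offers.
- The arm moves only by the tool send_rows, never from a script. Its arguments are lists of equal length, an entry for each row: "xyz": the shift along the tool's x, y, z in m, a list of three; "rotation": the turn, a rotation vector about the tool's x, y, z in rad, a list of three; "jaw": the opening, from 0 (shut) to 1 (fully open). A call has 1 to 20 rows; each row shifts and turns the commanded pose from where the row before left it, along the tool's axes as they then stand; what a row does not reach is not made up. A row lasts 1/10 s, in which the tool goes at most 50 mm and 8.59 degrees, less where a joint would pass 70% of its speed; a pose out of reach is approached as far as the arm can. A call is refused whole if a number of a shift passes 0.05 or a number of a turn 0.15, either way. A call with a gripper value outside its range is refused whole. The fingers move at their own pace and stop on an object; "newtons" is the grip in N (left out, the last holds). Time passes only in rows, so rows that do not move let the fingers close. It gives the time, the measured TCP pose, the force, the opening and the grip force at its end, in the units of the state.
- env.get_obs(): the state, without advancing time (a new reading comes with each control period).
- env.read_camera(name): name is "side" or "top" or "wrist"; returns a dict with "image" (400x640x3 uint8, blue, green, red), "fx", "fy", "cx", "cy" (pixels), "distortion" ([k1, k2, p1, p2, k3] as OpenCV has them; the pictures are not rectified), "R" (3x3) and "t" (3): a world point X has camera coordinates R X + t. Camera axes: x right, y down, z forward; pixel columns grow to the right and rows downward; lengths in m; the calibration is good to about 2 mm. A picture is of the moment at which its call begins. There is no depth.
- env.sign_off(): hands the job in; it is judged then, once.
The state is a dict: "time_s": time; "qpos": joint angles; "joint_velocities": joint speeds; "effort": joint torques, N m; "tool_pos": TCP position; "tool_rot": TCP orientation; "force": force on the tool from outside, world axes, zero at the start; "wrist_torque": the same for the moment, N m; "grip_width": finger opening in m; "grasp_force": force on a finger pad.
Only numpy, scipy, OpenCV 4.12 (cv2) and the standard library are available. Lean on these libraries where they do the work, as an engineer would, in place of code of your own. Each camera call takes 0.05 s, during which the arm holds its last target. There are 200 camera calls.

## Working session

There is one attempt and no reset: what is moved stays moved. The work goes in short steps, Python scripts to look and compute and a tool call to move; the robot and the scene stay as the last step left them, time stands still between calls to the robot, and variables do not carry over. Pictures are saved under pics/ and viewed, at most 14 in all, crops included, and the job is handed in when it is done.

Besides the shell and the picture viewer there is one more tool, called after ">>>" in YAML: its name, and indented under it one key for each argument. send_rows: Moves the arm, as the interface text tells. Its arguments: {"type":"object","properties":{"xyz":{"type":"array"},"rotation":{"type":"array"},"jaw":{"type":"array"},"newtons":{"type":"number"}},"required":["xyz","rotation","jaw"]}

```bash
mkdir -p pics; ls
python3 - <<'E'
from cell import env
import cv2,numpy as np
o=env.get_obs(); print(o)
for n in ("top","side"):
    c=env.read_camera(n); cv2.imwrite(f"pics/{n}0.png",c["image"]); print(n,{k:np.round(v,4).tolist() for k,v in c.items() if k!="image"})
print(env.grip_depth)
E
```

```text
pics
{'time_s': 0.0, 'qpos': array([-63.87853697,  18.43719017,  -4.01565555,  83.17316971,
         1.2974457 ,  78.54178446,  -3.2600078 ]), 'joint_velocities': array([-0.01724576,  0.02828229,  0.03621577,  0.08993507, -0.00516689,
       -0.057521  ,  0.06243335]), 'effort': array([-1.00877078e-04, -4.91287887e+01, -4.04167129e-01, -3.12531066e+01,
       -6.40514516e-02,  4.39105066e-02,  1.85176118e-04]), 'tool_pos': array([0.27786975, 0.58738516, 0.4036976 ]), 'tool_rot': array([-1.79893235e+02,  8.10871997e-03,  1.54688854e+02]), 'force': array([-0.71089241,  0.34098016, -0.3352864 ]), 'wrist_torque': array([0.03044877, 0.00876189, 0.00828291]), 'grasp_force': 0.0, 'grip_width': 0.08729665760783224}
top {'fx': 499.9018, 'fy': 499.9018, 'cx': 320.2392, 'cy': 208.713, 'distortion': [-0.0651, 0.0, 0.0, 0.0, 0.0], 'R': [[0.0075, -0.9999, 0.0128], [-0.9902, -0.0092, -0.1395], [0.1396, -0.0116, -0.9901]], 't': [-0.0211, 0.5951, 1.439]}
side {'fx': 381.5197, 'fy': 381.5197, 'cx': 320.4047, 'cy': 190.8465, 'distortion': [-0.0129, 0.0, 0.0, 0.0, 0.0], 'R': [[-0.9928, -0.1194, -0.0001], [-0.0912, 0.759, -0.6446], [0.0771, -0.64, -0.7645]], 't': [0.5821, 0.0883, 1.0112]}
0.1635
```

View pics/top0.png

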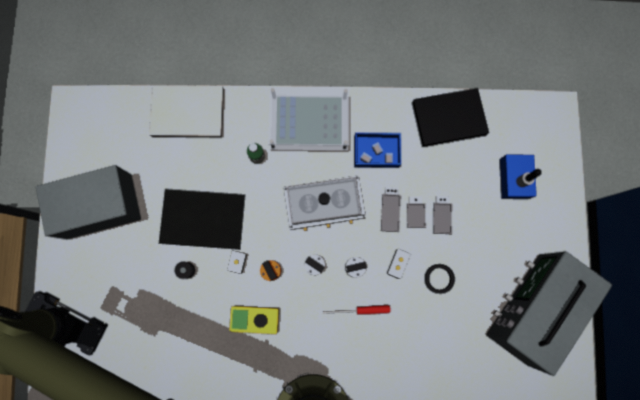

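View pics/side0.png

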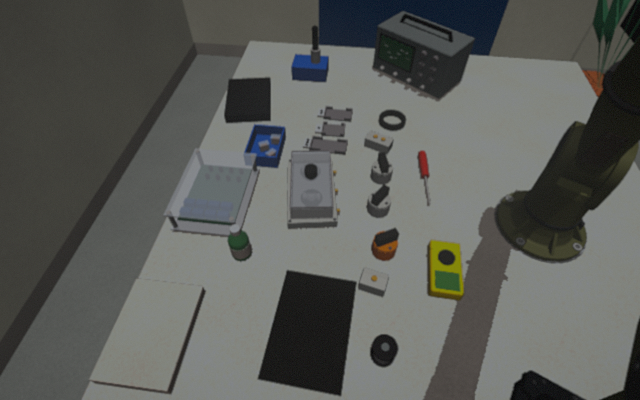

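The top view shows the jig at (324,203) with the cover knob at (325,199), and the mat at (202,219). The white heads are at (316,265) and (356,267), with the orange look-alike at (271,270). The reference boxes are at (236,261) with 1 disc and (399,263) with 2 discs. The trays are at about (391,213), (416,216) and (442,218), the spool at (185,270), the tape at (439,278) and the cleaner at (256,153). The side view shows the same things.

```bash
cat > h.py <<'E'
from cell import env
import cv2,numpy as np
def K(c): return np.array([[c["fx"],0,c["cx"]],[0,c["fy"],c["cy"]],[0,0,1]])
def ray(c,uv):
    p=cv2.undistortPoints(np.float64(uv).reshape(-1,1,2),K(c),np.float64(c["distortion"])).reshape(-1,2)
    R=np.array(c["R"]);t=np.array(c["t"])
    return -R.T@t, np.c_[p,np.ones(len(p))]@R
def plane(c,uv,z):
    o,d=ray(c,uv); return o+d*((z-o[2])/d[:,2:])
def proj(c,X):
    return cv2.projectPoints(np.float64(X).reshape(-1,1,3),cv2.Rodrigues(np.array(c["R"]))[0],np.float64(c["t"]),K(c),np.float64(c["distortion"]))[0].reshape(-1,2)
def blobs(mask,amin,amax):
    for k in cv2.findContours(mask.astype(np.uint8)*255,cv2.RETR_EXTERNAL,cv2.CHAIN_APPROX_NONE)[0]:
        a=cv2.contourArea(k)
        if amin<a<amax: yield a,k
E
python3 - <<'E'
from h import *
c=env.read_camera("top"); im=c["image"]
cv2.imwrite("pics/crop0.png",cv2.resize(im[165:295,150:470],None,fx=2.5,fy=2.5,interpolation=cv2.INTER_CUBIC))
hsv=cv2.cvtColor(im,cv2.COLOR_BGR2HSV)
def show(name,mask,amin,amax,z):
    for a,k in blobs(mask,amin,amax):
        r=cv2.minAreaRect(k)
        if not(140<r[0][0]<480 and 140<r[0][1]<300): continue
        b=plane(c,cv2.boxPoints(r),z); m=b.mean(0); e1,e2=b[1]-b[0],b[2]-b[1]
        print(name,np.round(r[0],1),a,"c",np.round(m[:2],4),"sz",np.round([np.linalg.norm(e1),np.linalg.norm(e2)],3),"ang",np.round([np.degrees(np.arctan2(e[1],e[0]))%180 for e in(e1,e2)],1))
g=hsv[...,2]
show("dark",g<60,30,8000,0.003)
show("bright",(g>235),100,2000,0.036)
show("grey",(g>80)&(g<165)&(hsv[...,1]<60),100,9000,0.014)
show("brass",(hsv[...,1]>100)&(hsv[...,0]<35),5,1000,0.036)
E
```

```text
dark [439.  278.5] 622.5 c [ 0.3924 -0.3752] sz [0.085 0.081] ang [ 90.2 178.6]
dark [355.8 266.7] 76.5 c [ 0.4263 -0.1245] sz [0.057 0.015] ang [102.8  12.4]
dark [185.  269.5] 245.0 c [0.4131 0.3874] sz [0.06  0.045] ang [90.7  2.2]
dark [269.5 270. ] 98.0 c [0.4144 0.1338] sz [0.019 0.055] ang [117.2  27.7]
dark [314.6 264.4] 85.5 c [ 0.4322 -0.0008] sz [0.017 0.056] ang [146.8  56.9]
dark [323.5 198. ] 74.0 c [ 0.6339 -0.0262] sz [0.027 0.031] ang [90.6  0.3]
dark [201.6 218.6] 4189.0 c [0.5678 0.3438] sz [0.166 0.249] ang [178.6  86.1]
dark [376.5 165.5] 34.5 c [ 0.7371 -0.1893] sz [0.133 0.003] ang [ 90.7 179.1]
dark [258.6 157.8] 64.5 c [0.7576 0.1748] sz [0.043 0.027] ang [126.6  35.4]
grey [439.5 278.5] 775.5 c [ 0.3924 -0.374 ] sz [0.094 0.092] ang [ 90.3 178.5]
grey [355.5 268.5] 187.5 c [ 0.4206 -0.1227] sz [0.069 0.05 ] ang [ 90.4 179.8]
grey [185.5 269.5] 372.0 c [0.413  0.3831] sz [0.075 0.056] ang [90.7  2.2]
grey [317. 262.] 242.0 c [ 0.439  -0.0081] sz [0.046 0.07 ] ang [145.  55.]
grey [416.  212.5] 482.0 c [ 0.5905 -0.3067] sz [0.095 0.061] ang [179.1  90.6]
grey [442. 215.] 628.5 c [ 0.5837 -0.3861] sz [0.062 0.116] ang [ 90.6 178.3]
grey [390.4 210.5] 777.0 c [ 0.5962 -0.2288] sz [0.133 0.062] ang [177.   88.1]
grey [204.1 230.4] 4709.0 c [0.5314 0.3325] sz [0.242 0.279] ang [178.8  86.4]
grey [324.6 204.1] 3179.5 c [ 0.6138 -0.0299] sz [0.237 0.149] ang [99.6  8.5]
grey [256.  153.5] 304.5 c [0.7685 0.1819] sz [0.059 0.073] ang [137.   45.2]
brass [264.1 273.6] 73.5 c [0.4031 0.1466] sz [0.019 0.05 ] ang [120.4  30.9]
brass [275.5 269. ] 105.5 c [0.4169 0.1134] sz [0.028 0.055] ang [104.6  15.1]
```

View pics/crop0.png

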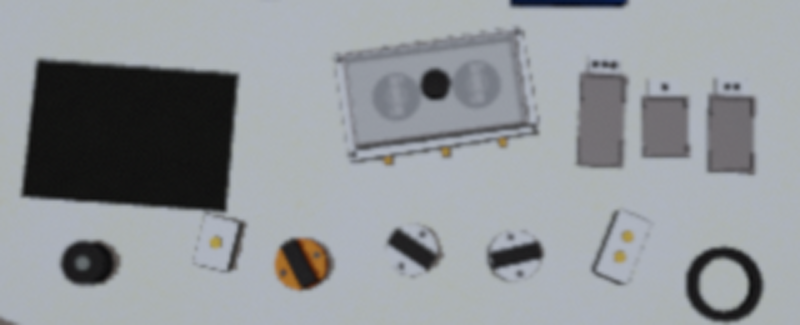

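The trays from left to right have 3, 1 and 2 dots: long, short, middle. Boxes 1 (short) and 2 (middle) are out and there is no long one. I'll measure the knob and the head bars at their true heights.

```bash
cat >> h.py <<'E'
def go(xy,z=None,yaw=None,grasp=True):
    "tool-axes shift to bring grasp point over xy / to height z, then turn"
    o=env.get_obs(); p=np.array(o["tool_pos"]); r=np.radians(o["tool_rot"])
    from scipy.spatial.transform import Rotation as Ro
    R=Ro.from_euler("xyz",r).as_matrix()
    g=p+R[:,2]*env.grip_depth
    T=np.array([xy[0],xy[1],g[2] if z is None else z])
    d=R.T@(T-g); 
    dy=None
    if yaw is not None: dy=np.round(np.radians((o["tool_rot"][2]-yaw+180)%360-180),4)
    print("grasp pt",np.round(g,4),"rpy",np.round(o["tool_rot"],2),"shift",np.round(d,4),"turn z",dy,"tilt fix",np.round((Ro.from_matrix(R.T)*Ro.from_euler("xyz",[180,0,o["tool_rot"][2]],degrees=True)).as_rotvec(),4))
E
python3 - <<'E'
from h import *
c=env.read_camera("top"); s=env.read_camera("side")
for n,uv,z in [("knob",(323.5,198.),.113),("head1",(314.6,264.4),.074),("head2",(355.8,266.7),.074),("short",(236,261),.036),("mid",(399.3,263),.036),("mat",(201.6,218.6),.003)]:
    print(n,np.round(plane(c,[uv],z)[0],4))
X=plane(c,[(323.5,198.)],.113)[0]
print("knob in side",proj(s,[X]))
print(plane(s,[(311,167)],.113))
m=plane(c,[(201.6,218.6)],.003)[0]
go(X[:2],.24,98)
E
```

```text
knob [ 0.6159 -0.0242  0.113 ]
head1 [ 0.4301 -0.0008  0.074 ]
head2 [ 0.4244 -0.1185  0.074 ]
short [0.439  0.2297 0.036 ]
mid [ 0.437 -0.25   0.036]
mat [0.5671 0.3432 0.003 ]
knob in side [[310.16248699 168.01087855]]
[[ 0.61426911 -0.02807173  0.113     ]]
grasp pt [0.2778 0.5874 0.2407] rpy [-179.95    0.    154.69] shift [-0.5671 -0.4083  0.0011] turn z 0.9894 tilt fix [-0.0009  0.0001 -0.    ]
```

>>> send_rows:
  xyz:
    - [-0.0284,-0.0204,0]
    - [-0.0284,-0.0204,0]
    - [-0.0284,-0.0204,0]
    - [-0.0284,-0.0204,0]
    - [-0.0284,-0.0204,0]
    - [-0.0284,-0.0204,0]
    - [-0.0284,-0.0204,0]
    - [-0.0284,-0.0204,0]
    - [-0.0284,-0.0204,0]
    - [-0.0284,-0.0204,0]
    - [-0.0284,-0.0204,0]
    - [-0.0284,-0.0204,0]
    - [-0.0284,-0.0204,0]
    - [-0.0284,-0.0204,0]
    - [-0.0284,-0.0204,0]
    - [-0.0284,-0.0204,0]
    - [-0.0284,-0.0204,0]
    - [-0.0284,-0.0204,0]
    - [-0.0284,-0.0204,0]
    - [-0.0284,-0.0204,0]
  rotation:
    - [0,0,0]
    - [0,0,0]
    - [0,0,0]
    - [0,0,0]
    - [0,0,0]
    - [0,0,0]
    - [0,0,0]
    - [0,0,0]
    - [0,0,0]
    - [0,0,0]
    - [0,0,0]
    - [0,0,0]
    - [0,0,0]
    - [0,0,0]
    - [0,0,0]
    - [0,0,0]
    - [0,0,0]
    - [0,0,0]
    - [0,0,0]
    - [0,0,0]
  jaw: [1,1,1,1,1,1,1,1,1,1,1,1,1,1,1,1,1,1,1,1]
  newtons: 25

```text
time_s: 2.25
tool_pos: [0.6174, -0.0252, 0.4048]
tool_rot: [180.0, 0.0, 154.7]
force: [-0.1, 0.3, -0.4]
grip_width: 0.087
grasp_force: 0.0
```

>>> send_rows:
  xyz:
    - [0,0,0]
    - [0,0,0]
    - [0,0,0]
    - [0,0,0]
    - [0,0,0]
    - [0,0,0]
    - [0,0,0]
    - [0,0,0]
    - [0,0,0]
  rotation:
    - [0,0,0.124]
    - [0,0,0.124]
    - [0,0,0.124]
    - [0,0,0.124]
    - [0,0,0.124]
    - [0,0,0.124]
    - [0,0,0.124]
    - [0,0,0.121]
    - [0,0,0]
  jaw: [1,1,1,1,1,1,1,1,1]

```text
time_s: 3.15
tool_pos: [0.6169, -0.0239, 0.4047]
tool_rot: [-180.0, -0.0, 98.0]
force: [-0.7, -0.4, 0.1]
grip_width: 0.0866
grasp_force: 0.0
```

Run:
```python
from h import *
w=env.read_camera("wrist"); im=w["image"]; cv2.imwrite("pics/w1.png",im)
R=np.array(w["R"]);print("cam",-R.T@np.array(w["t"]),R.round(3).tolist(),w["fx"])
go([.6159,-.0242],.24,98)
print("knob pred",proj(w,[[.6159,-.0242,.113]]))
```

```text
cam [0.60569981 0.05958543 0.38486608] [[0.99, 0.138, 0.0], [0.132, -0.944, 0.304], [0.042, -0.301, -0.953]] 341.1588483724101
grasp pt [ 0.6169 -0.0239  0.2412] rpy [-179.99    0.     98.18] shift [-0.0001 -0.001   0.0012] turn z 0.0031 tilt fix [-0.0002  0.     -0.    ]
knob pred [[321.24854851 201.55484423]]
```

View pics/w1.png

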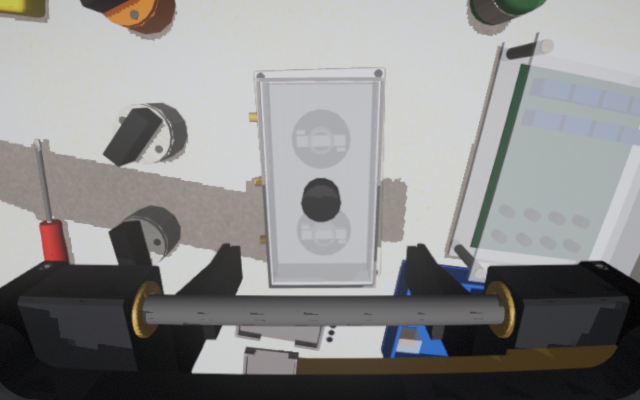

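The knob shows at (321,200), within 1-2 px of the prediction. Descending and gripping.

>>> send_rows:
  xyz:
    - [0,-0.001,0.03]
    - [0,0,0.03]
    - [0,0,0.03]
    - [0,0,0.03]
    - [0,0,0.015]
    - [0,0,0.006]
    - [0,0,0]
    - [0,0,0]
    - [0,0,0]
    - [0,0,0]
    - [0,0,0]
    - [0,0,0]
    - [0,0,0]
  rotation:
    - [0,0,0]
    - [0,0,0]
    - [0,0,0]
    - [0,0,0]
    - [0,0,0]
    - [0,0,0]
    - [0,0,0]
    - [0,0,0]
    - [0,0,0]
    - [0,0,0]
    - [0,0,0]
    - [0,0,0]
    - [0,0,0]
  jaw: [1,1,1,1,1,1,1,0,0,0,0,0,0]
  newtons: 30

```text
time_s: 4.5
tool_pos: [0.616, -0.0242, 0.2639]
tool_rot: [180.0, -0.0, 98.0]
force: [-0.7, -0.7, 0.7]
grip_width: 0.0468
grasp_force: 0.0
```

Run:
```python
from h import *
c=env.read_camera("top");o=env.get_obs();print(o["grip_width"],o["grasp_force"],o["force"])
m=plane(c,[(201.6,218.6)],.003)[0]
go(m[:2],.177,86)
```

```text
0.04322583772696624 0.0 [ 0.27169802 -0.23356375  0.03363123]
grasp pt [ 0.616  -0.0242  0.1003] rpy [179.99  -0.    98.02] shift [ 0.3707  0.0029 -0.0767] turn z 0.2098 tilt fix [ 0.0001 -0.     -0.    ]
```

>>> send_rows:
  xyz:
    - [0,0,0]
    - [0,0,0]
    - [0,0,0]
    - [0,0,0]
    - [0,0,0]
    - [0,0,-0.005]
    - [0,0,-0.015]
    - [0,0,-0.02]
    - [0,0,-0.02]
    - [0,0,-0.015]
    - [0,0,0]
  rotation:
    - [0,0,0]
    - [0,0,0]
    - [0,0,0]
    - [0,0,0]
    - [0,0,0]
    - [0,0,0]
    - [0,0,0]
    - [0,0,0]
    - [0,0,0]
    - [0,0,0]
    - [0,0,0]
  jaw: [0,0,0,0,0,0,0,0,0,0,0]
  newtons: 35

```text
time_s: 5.65
tool_pos: [0.6169, -0.0245, 0.342]
tool_rot: [179.7, 0.0, 98.0]
force: [0.6, -0.2, -2.5]
grip_width: 0.0329
grasp_force: 35.0
```

>>> send_rows:
  xyz:
    - [0.01,0,0]
    - [0.02,0,0]
    - [0.03,0,0]
    - [0.03,0,0]
    - [0.03,0,0]
    - [0.03,0,0]
    - [0.03,0,0]
    - [0.03,0,0]
    - [0.03,0,0]
    - [0.03,0,0]
    - [0.03,0,0]
    - [0.03,0.003,0]
    - [0.02,0,0]
    - [0.015,0,0]
    - [0.006,0,0]
    - [0,0,0]
  rotation:
    - [0,0,0]
    - [0,0,0]
    - [0,0,0]
    - [0,0,0]
    - [0,0,0]
    - [0,0,0]
    - [0,0,0]
    - [0,0,0]
    - [0,0,0]
    - [0,0,0]
    - [0,0,0]
    - [0,0,0]
    - [0,0,0.05]
    - [0,0,0.06]
    - [0,0,0.06]
    - [0,0,0.04]
  jaw: [0,0,0,0,0,0,0,0,0,0,0,0,0,0,0,0]

```text
time_s: 7.25
tool_pos: [0.5668, 0.3464, 0.3366]
tool_rot: [-179.8, 0.1, 86.1]
force: [-0.5, 0.3, -2.8]
grip_width: 0.0328
grasp_force: 35.0
```

Run:
```python
from h import *
w=env.read_camera("wrist");cv2.imwrite("pics/w2.png",w["image"])
go([.5671,.3432],.0733,86)
```

```text
grasp pt [0.5666 0.3453 0.1732] rpy [-1.7984e+02  9.0000e-02  8.5940e+01] shift [-0.0019  0.0009  0.0999] turn z -0.001 tilt fix [-0.0029  0.0016 -0.    ]
```

View pics/w2.png

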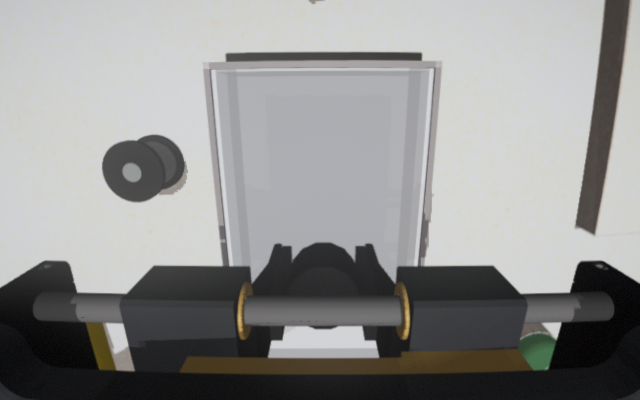

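The cover hangs level over the mat, whose edge shows at row 57. Lowering.

>>> send_rows:
  xyz:
    - [-0.002,0.001,0.015]
    - [0,0,0.025]
    - [0,0,0.025]
    - [0,0,0.015]
    - [0,0,0.009]
    - [0,0,0.005]
    - [0,0,0.003]
    - [0,0,0.002]
    - [0,0,0]
  rotation:
    - [0,0,0]
    - [0,0,0]
    - [0,0,0]
    - [0,0,0]
    - [0,0,0]
    - [0,0,0]
    - [0,0,0]
    - [0,0,0]
    - [0,0,0]
  jaw: [0,0,0,0,0,0,0,0,0]

```text
time_s: 8.2
tool_pos: [0.5697, 0.3418, 0.2404]
tool_rot: [179.9, -0.0, 86.0]
force: [0.4, 0.2, -2.3]
grip_width: 0.0329
grasp_force: 35.0
```

>>> send_rows:
  xyz:
    - [0,0,0.001]
    - [0,0,0.001]
    - [0,0,0.0005]
    - [0,0,0]
  rotation:
    - [0,0,0]
    - [0,0,0]
    - [0,0,0]
    - [0,0,0]
  jaw: [0,0,0,0]

```text
time_s: 8.6
tool_pos: [0.5694, 0.3416, 0.2373]
tool_rot: [180.0, -0.0, 86.0]
force: [-0.1, -0.6, -2.6]
grip_width: 0.0329
grasp_force: 35.0
```

>>> send_rows:
  xyz:
    - [0,0,0.001]
    - [0,0,0.001]
    - [0,0,0]
  rotation:
    - [0,0,0]
    - [0,0,0]
    - [0,0,0]
  jaw: [0,0,0]

```text
time_s: 8.9
tool_pos: [0.5696, 0.3417, 0.2367]
tool_rot: [180.0, -0.0, 86.0]
force: [-3.5, -1.5, 5.3]
grip_width: 0.0333
grasp_force: 35.0
```

Contact made. Releasing, then up 0.15 m.

>>> send_rows:
  xyz:
    - [0,0,0]
    - [0,0,0]
    - [0,0,0]
    - [0,0,0]
    - [0,0,0]
    - [0,0,0]
    - [0,0,0]
    - [0,0,0]
    - [0,0,-0.02]
    - [0,0,-0.03]
    - [0,0,-0.035]
    - [0,0,-0.035]
    - [0,0,-0.03]
    - [0,0,0]
  rotation:
    - [0,0,0]
    - [0,0,0]
    - [0,0,0]
    - [0,0,0]
    - [0,0,0]
    - [0,0,0]
    - [0,0,0]
    - [0,0,0]
    - [0,0,0]
    - [0,0,0]
    - [0,0,0]
    - [0,0,0]
    - [0,0,0]
    - [0,0,0]
  jaw: [1,1,1,1,1,1,1,1,1,1,1,1,1,1]

```text
time_s: 10.3
tool_pos: [0.5706, 0.3419, 0.3911]
tool_rot: [179.6, -0.3, 86.0]
force: [0.9, -0.6, -0.3]
grip_width: 0.087
grasp_force: 0.0
```

Run:
```python
from h import *
c=env.read_camera("top"); im=c["image"]
cv2.imwrite("pics/crop1.png",cv2.resize(im[165:295,150:470],None,fx=2.5,fy=2.5,interpolation=cv2.INTER_CUBIC))
go([.4301,-.0008],.23)
```

```text
grasp pt [0.5708 0.3422 0.2247] rpy [179.76  -0.2   85.99] shift [-0.352  -0.1163 -0.007 ] turn z None tilt fix [ 0.0041 -0.0035 -0.    ]
```

View pics/crop1.png

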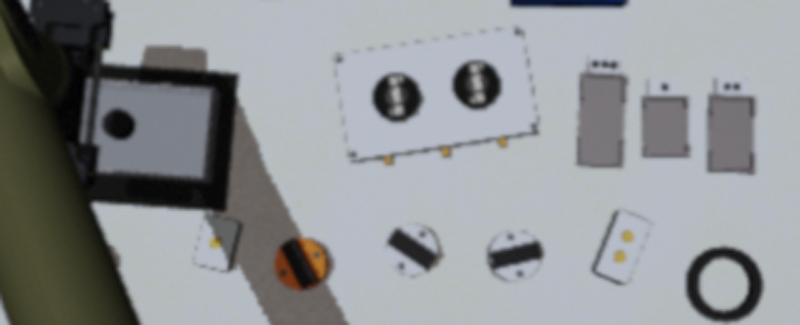

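The cover stands on the mat, and the jacks are at about (309,204) and (341,199) in the full image. Moving to a viewing pose that covers jacks and heads.

>>> send_rows:
  xyz:
    - [-0.031,-0.0008,0]
    - [-0.031,-0.0008,0]
    - [-0.031,-0.0008,0]
    - [-0.031,-0.0008,0]
    - [-0.031,-0.0008,0]
    - [-0.031,-0.0008,0]
    - [-0.031,-0.0008,0]
    - [-0.031,-0.0008,0]
    - [-0.031,-0.0008,0]
    - [-0.031,-0.0008,0]
    - [-0.031,-0.0008,0]
    - [-0.031,-0.0008,0]
    - [-0.031,-0.0008,0]
    - [-0.031,-0.0008,0]
    - [0,0,0]
    - [0,0,0]
  rotation:
    - [0,0,0]
    - [0,0,0]
    - [0,0,0]
    - [0,0,0]
    - [0,0,0]
    - [0,0,0]
    - [0,0,0]
    - [0,0,0]
    - [0,0,0]
    - [0,0,0]
    - [0,0,0]
    - [0,0,0]
    - [0,0,0]
    - [0,0,0]
    - [0,0,0]
    - [0,0,0]
  jaw: [1,1,1,1,1,1,1,1,1,1,1,1,1,1,1,1]

```text
time_s: 11.95
tool_pos: [0.5275, -0.0909, 0.3843]
tool_rot: [-179.9, -0.0, 85.9]
force: [-0.4, 0.4, -1.1]
grip_width: 0.0872
grasp_force: 0.0
```

Run:
```python
from h import *
w=env.read_camera("wrist"); im=w["image"]; cv2.imwrite("pics/w3.png",im)
g=cv2.cvtColor(im,cv2.COLOR_BGR2HSV)[...,2]
for a,k in blobs(g<60,200,12000):
    (x,y),s,an=cv2.minAreaRect(k); print(np.round((x,y),1),np.round(s,1),round(an,1),a)
```

```text
[410.3  35.7] [21.5 50.9] 88.0 611.5
```

View pics/w3.png

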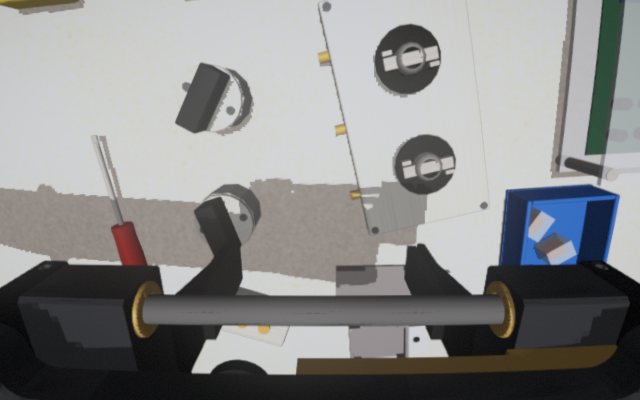

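Both heads are seen at about (212,98) and (228,225), the collars at (407,60) and (424,164), and three deck screws at (326,6), (376,231) and (484,206). Zooming in for exact edges.

Run:
```python
from h import *
im=cv2.imread("pics/w3.png")
a=cv2.resize(im[55:255,160:270],None,fx=3,fy=3,interpolation=cv2.INTER_CUBIC)
b=cv2.resize(im[5:205,345:500],None,fx=3,fy=3,interpolation=cv2.INTER_CUBIC)
cv2.imwrite("pics/z3.png",np.hstack([a,b]))
```

```text
(no output)
```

View pics/z3.png

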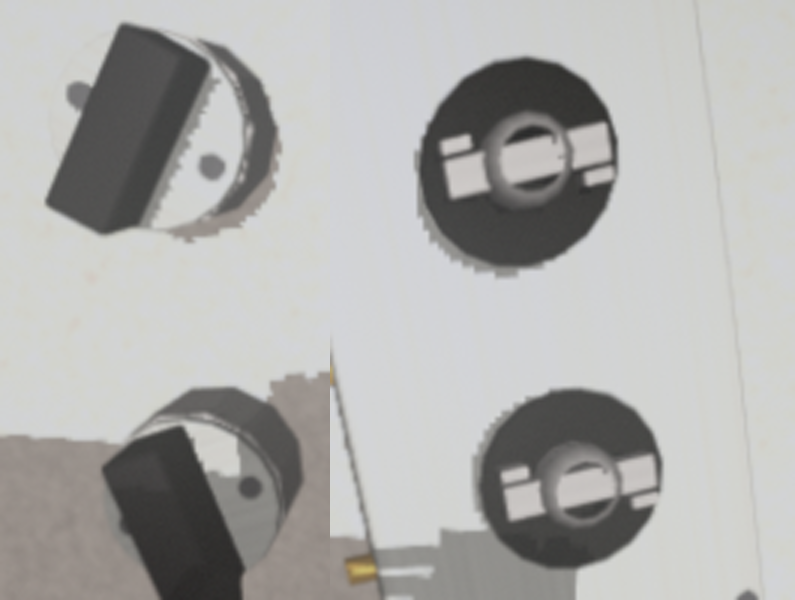

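```bash
cat > m3.py <<'E'
from h import *
w=env.read_camera("wrist")
def P(l,z): return plane(w,l,z)[:,:2]
s=P([(326,6),(376,231),(484,206)],.03)
print("screws",s.round(4).tolist(),"jig centre",((s[0]+s[2])/2).round(4))
yj=s[0]-s[1]; print("yaw from y",np.degrees(np.arctan2(yj[1],yj[0]))-90, "from x",np.degrees(np.arctan2(*(s[2]-s[1])[::-1])), np.linalg.norm(yj),np.linalg.norm(s[2]-s[1]))
pc=lambda l:[(345+(x-330)/3,5+y/3) for x,y in l]
hc=lambda l:[(160+x/3,55+y/3) for x,y in l]
j=[]
for n,l in (("j1",[(443,162),(450,199),(607,123),(612,165)]),("j0",[(503,487),(510,520),(652,455),(658,490)])):
    q=P(pc(l),.058); d=q[2:].mean(0)-q[:2].mean(0); j.append(q.mean(0)); print(n,q.mean(0).round(4),np.linalg.norm(d).round(4),"yaw",np.degrees(np.arctan2(d[1],d[0])).round(2))
d=j[0]-j[1];print("jack line",np.linalg.norm(d),np.degrees(np.arctan2(d[1],d[0]))-90, "centre",(j[0]+j[1])/2)
q=P(hc([(122,24),(187,52),(107,235),(45,203)]),.074); d=q[0]+q[1]-q[2]-q[3]
print("head1",q.mean(0).round(4),np.linalg.norm(d)/2,"bar",np.degrees(np.arctan2(d[1],d[0])))
o=env.get_obs();print(o["tool_pos"],o["tool_rot"])
E
python3 m3.py
```

```text
screws [[0.5417, 0.0715], [0.5798, -0.1454], [0.6937, -0.1256]] jig centre [ 0.6177 -0.027 ]
yaw from y 9.97412011243209 from x 9.874027791301856 0.22022874806182155 0.11554449519474191
j1 [0.6097 0.0198] 0.0466 yaw 8.67
j0 [ 0.6258 -0.0746] 0.0461 yaw 8.26
jack line 0.09580038901504871 9.713229918197328 centre [ 0.61773897 -0.02741901]
head1 [0.4308 0.0007] 0.054678642024300825 bar 56.82574466628028
[ 0.52789482 -0.08916323  0.38447692] [-1.79926074e+02 -3.03083442e-02  8.60866988e+01]
```

Run:
```python
from h import *
go([.4308,.0007],.066,56.8)
```

```text
grasp pt [ 0.5277 -0.0891  0.221 ] rpy [-1.7993e+02 -3.0000e-02  8.6090e+01] shift [ 0.0829 -0.1026  0.1552] turn z 0.5111 tilt fix [-0.0013 -0.0005  0.    ]
```

>>> send_rows:
  xyz:
    - [0.0205,-0.0257,0]
    - [0.0205,-0.0257,0]
    - [0.0205,-0.0257,0]
    - [0.0205,-0.0257,0]
    - [0,0,0.01]
    - [0,0,0.02]
    - [0,0,0.02]
    - [0,0,0.02]
    - [0,0,0]
    - [0,0,0]
  rotation:
    - [0,0,0]
    - [0,0,0]
    - [0,0,0]
    - [0,0,0]
    - [0,0,0.128]
    - [0,0,0.128]
    - [0,0,0.128]
    - [0,0,0.127]
    - [0,0,0]
    - [0,0,0]
  jaw: [1,1,1,1,1,1,1,1,1,1]

```text
time_s: 13.05
tool_pos: [0.4311, -0.0007, 0.3154]
tool_rot: [-180.0, 0.0, 57.0]
force: [-0.1, -0.2, -1.0]
grip_width: 0.0873
grasp_force: 0.0
```

Run:
```python
from h import *
go([.4308,.0007],.066,56.8)
```

```text
grasp pt [ 0.431  -0.0008  0.1519] rpy [-1.7998e+02  4.0000e-02  5.6980e+01] shift [ 0.0012 -0.0009  0.0859] turn z 0.0031 tilt fix [-0.0003  0.0006 -0.    ]
```

>>> send_rows:
  xyz:
    - [0.001,-0.001,0.02]
    - [0,0,0.025]
    - [0,0,0.02]
    - [0,0,0.013]
    - [0,0,0.008]
    - [0,0,0]
    - [0,0,0]
    - [0,0,0]
    - [0,0,0]
    - [0,0,0]
    - [0,0,0]
    - [0,0,0]
    - [0,0,0]
    - [0,0,0]
    - [0,0,0]
    - [0,0,0]
    - [0,0,0]
    - [0,0,0]
  rotation:
    - [0,0,0]
    - [0,0,0]
    - [0,0,0]
    - [0,0,0]
    - [0,0,0]
    - [0,0,0]
    - [0,0,0]
    - [0,0,0]
    - [0,0,0]
    - [0,0,0]
    - [0,0,0]
    - [0,0,0]
    - [0,0,0]
    - [0,0,0]
    - [0,0,0]
    - [0,0,0]
    - [0,0,0]
    - [0,0,0]
  jaw: [0.6,0.5,0.5,0.5,0.5,0.5,0,0,0,0,0,0,0,0,0,0,0,0]
  newtons: 40

```text
time_s: 14.85
tool_pos: [0.4309, 0.0, 0.2296]
tool_rot: [-180.0, -0.0, 56.7]
force: [-1.6, 1.1, 5.5]
grip_width: 0.0197
grasp_force: 40.0
```

Run:
```python
from h import *
o=env.get_obs();print(o["force"],o["grip_width"])
go([.6095,.0201],.175,84.8)
```

```text
[-1.63372984  1.06743683  5.53886888] 0.019689395170181437
grasp pt [4.31e-01 1.00e-04 6.61e-02] rpy [-1.800e+02 -3.000e-02  5.672e+01] shift [ 0.1148  0.1382 -0.1088] turn z -0.4901 tilt fix [-0.0001 -0.0005  0.    ]
```

>>> send_rows:
  xyz:
    - [0,0,-0.01]
    - [0,0,-0.025]
    - [0,0,-0.03]
    - [0,0,-0.03]
    - [0,0,-0.014]
    - [0.019,0.023,0]
    - [0.024,0.029,0]
    - [0.024,0.029,0]
    - [0.024,0.029,0]
    - [0.019,0.023,0]
    - [0.005,0.005,0]
    - [0,0,0]
    - [0,0,0]
    - [0,0,0]
    - [0,0,0]
    - [0,0,0]
  rotation:
    - [0,0,0]
    - [0,0,0]
    - [0,0,0]
    - [0,0,0]
    - [0,0,0]
    - [0,0,0]
    - [0,0,0]
    - [0,0,0]
    - [0,0,0]
    - [0,0,0]
    - [0,0,0]
    - [0,0,-0.123]
    - [0,0,-0.123]
    - [0,0,-0.123]
    - [0,0,-0.121]
    - [0,0,0]
  jaw: [0,0,0,0,0,0,0,0,0,0,0,0,0,0,0,0]

```text
time_s: 16.45
tool_pos: [0.6086, 0.0199, 0.3382]
tool_rot: [-179.9, 0.0, 84.8]
force: [0.7, -0.9, -1.8]
grip_width: 0.0197
grasp_force: 40.0
```

Run:
```python
from h import *
w=env.read_camera("wrist"); cv2.imwrite("pics/w4.png",w["image"])
s=env.read_camera("side"); cv2.imwrite("pics/s4.png",s["image"])
a=cv2.resize(s["image"][120:240,260:400],None,fx=3,fy=3,interpolation=cv2.INTER_CUBIC)
b=cv2.resize(w["image"][100:340,150:490],None,fx=1.1,fy=1.1)
b=cv2.copyMakeBorder(b,0,360-b.shape[0],0,0,cv2.BORDER_CONSTANT)
cv2.imwrite("pics/z4.png",np.hstack([a,b]))
go([.6095,.0201],.106,84.8)
```

```text
grasp pt [0.6088 0.02   0.1748] rpy [-179.97    0.     84.6 ] shift [0.0002 0.0008 0.0688] turn z -0.0034 tilt fix [-0.0004  0.     -0.    ]
```

View pics/z4.png

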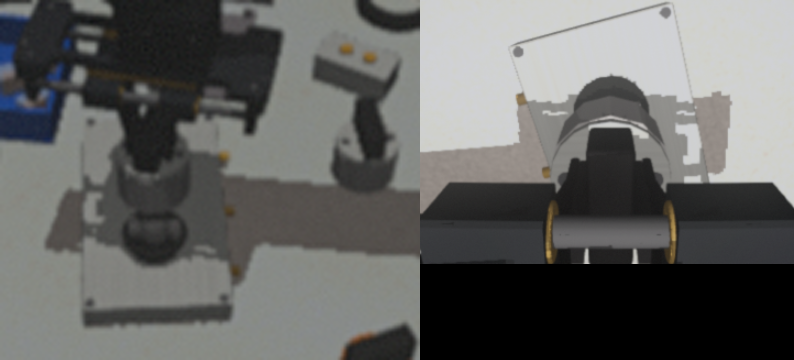

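The head hangs above jack1 and its bar's near end sits at about (321,220) in the wrist view. I'll check the centring along the bar.

Run:
```python
from h import *
from scipy.spatial.transform import Rotation as Ro
w=env.read_camera("wrist"); o=env.get_obs(); im=w["image"]
R=Ro.from_euler("xyz",o["tool_rot"],degrees=True).as_matrix(); g=o["tool_pos"]+R[:,2]*env.grip_depth
for dx in (.026,.028,.030): print(dx,proj(w,[g+R@[dx,0,-.008]]))
# can near bottom/top rim points
print("can top near",proj(w,[g+R@[.030,0,.022]]),"can bottom near",proj(w,[g+R@[.030,0,.066]]))
print(im[165:235:2,321].mean(1).round().astype(int).tolist())
```

```text
0.026 [[322.26689849 237.43112373]]
0.028 [[322.2557835  233.13524086]]
0.03 [[322.24458875 228.80189486]]
can top near [[322.37190795 206.94816065]] can bottom near [[322.49812924 185.33941614]]
[208, 205, 134, 77, 78, 76, 76, 74, 66, 66, 64, 80, 94, 95, 94, 94, 92, 93, 93, 88, 149, 179, 94, 176, 206, 181, 46, 45, 44, 43, 42, 40, 41, 39, 37]
```

Centred within 1 mm. Lowering over the post.

>>> send_rows:
  xyz:
    - [0,0.001,0.015]
    - [0,0,0.015]
    - [0,0,0.01]
    - [0,0,0.006]
    - [0,0,0.005]
    - [0,0,0.004]
    - [0,0,0.003]
    - [0,0,0]
  rotation:
    - [0,0,0]
    - [0,0,0]
    - [0,0,0]
    - [0,0,0]
    - [0,0,0]
    - [0,0,0]
    - [0,0,0]
    - [0,0,0]
  jaw: [0,0,0,0,0,0,0,0]

```text
time_s: 17.4
tool_pos: [0.6102, 0.0202, 0.28]
tool_rot: [-180.0, -0.0, 84.8]
force: [-0.5, -0.1, -2.2]
grip_width: 0.0196
grasp_force: 40.0
```

>>> send_rows:
  xyz:
    - [0,0,0.003]
    - [0,0,0.003]
    - [0,0,0.003]
    - [0,0,0.002]
    - [0,0,0.001]
    - [0,0,0]
  rotation:
    - [0,0,0]
    - [0,0,0]
    - [0,0,0]
    - [0,0,0]
    - [0,0,0]
    - [0,0,0]
  jaw: [0,0,0,0,0,0]

```text
time_s: 18.0
tool_pos: [0.6103, 0.0202, 0.269]
tool_rot: [180.0, -0.0, 84.8]
force: [-4.2, -0.2, 5.3]
grip_width: 0.0197
grasp_force: 40.0
```

>>> send_rows:
  xyz:
    - [0,-0.001,0.001]
    - [0,0,0]
    - [0,0,0]
    - [0,0,0]
    - [0,0,0]
    - [0,0,0]
    - [0,0,0]
  rotation:
    - [0,0,0]
    - [0,0,0.11]
    - [0,0,0.11]
    - [0,0,0.11]
    - [0,0,0.11]
    - [0,0,0.11]
    - [0,0,0]
  jaw: [0,0,0,0,0,0,0]

```text
time_s: 18.7
tool_pos: [0.6102, 0.0198, 0.2683]
tool_rot: [179.8, -0.1, 53.2]
force: [0.2, -1.0, 3.2]
grip_width: 0.0195
grasp_force: 40.0
```

>>> send_rows:
  xyz:
    - [0,0,0]
    - [0,0,0]
    - [0,0,0]
    - [0,0,0]
    - [0,0,0]
    - [0,0,0]
    - [0,0,0]
    - [0,0,0]
  rotation:
    - [0,0,0.11]
    - [0,0,0.11]
    - [0,0,0.11]
    - [0,0,0.11]
    - [0,0,0.11]
    - [0,0,0.11]
    - [0,0,0.08]
    - [0,0,0]
  jaw: [0,0,0,0,0,0,0,0]

```text
time_s: 19.5
tool_pos: [0.6102, 0.0201, 0.2681]
tool_rot: [179.9, -0.2, 11.0]
force: [1.3, 0.0, 3.6]
grip_width: 0.0197
grasp_force: 40.0
```

Run:
```python
from h import *
o=env.get_obs();print(o["wrist_torque"],o["force"])
go([.6095,.0201],.104,9.8)
```

```text
[-0.30683253 -0.09534835 -0.05828159] [1.31824975 0.00569681 3.56420863]
grasp pt [0.6107 0.02   0.1046] rpy [179.94  -0.18  11.  ] shift [-0.0012 -0.0003  0.0006] turn z 0.0209 tilt fix [ 0.0011 -0.0032 -0.    ]
```

>>> send_rows:
  xyz:
    - [0,0,0]
    - [0,0,0]
    - [0,0,-0.002]
    - [0,0,0]
    - [0,0,0]
    - [0,0,0]
    - [0,0,0]
    - [0,0,0]
    - [0,0,0]
    - [0,0,-0.02]
    - [0,0,-0.03]
    - [0,0,-0.035]
    - [0,0,-0.035]
    - [0,0,0]
  rotation:
    - [0,0,0.03]
    - [0,0,0]
    - [0,0,0]
    - [0,0,0]
    - [0,0,0]
    - [0,0,0]
    - [0,0,0]
    - [0,0,0]
    - [0,0,0]
    - [0,0,0]
    - [0,0,0]
    - [0,0,0]
    - [0,0,0]
    - [0,0,0]
  jaw: [0,0,0,0.6,0.6,0.6,0.6,0.6,0.6,0.6,0.6,0.6,0.6,0.6]

```text
time_s: 20.9
tool_pos: [0.6106, 0.0196, 0.3945]
tool_rot: [-180.0, -0.5, 9.1]
force: [0.6, -0.6, -0.1]
grip_width: 0.0521
grasp_force: 0.0
```

Run:
```python
from h import *
w=env.read_camera("wrist"); cv2.imwrite("pics/w5.png",w["image"])
go([.4308+.005+.097,-.118],.221,86)
```

```text
grasp pt [0.6107 0.0201 0.2283] rpy [-179.98   -0.28    9.15] shift [-0.0989  0.1239  0.0067] turn z -1.3412 tilt fix [-0.0004 -0.0048  0.    ]
```

View pics/w5.png

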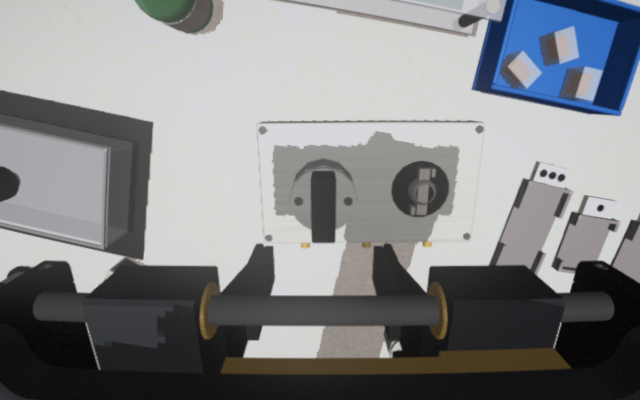

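Head 1 sits on jack1 with its bar in line with the pin bar; bar centre about (323,207). On to head 2.

>>> send_rows:
  xyz:
    - [-0.0293,0.0151,0]
    - [-0.0293,0.0151,0]
    - [-0.0293,0.0151,0]
    - [-0.0293,0.0151,0]
    - [-0.0293,0.0151,0]
    - [-0.0293,0.0151,0]
    - [-0.0293,0.0151,0]
    - [0,0,0]
    - [0,0,0]
    - [0,0,0]
    - [0,0,0]
    - [0,0,0]
    - [0,0,0]
    - [0,0,0]
    - [0,0,0]
    - [0,0,0]
    - [0,0,0]
    - [0,0,0]
    - [0,0,0]
    - [0,0,0]
  rotation:
    - [0,0,0]
    - [0,0,0]
    - [0,0,0]
    - [0,0,0]
    - [0,0,0]
    - [0,0,0]
    - [0,0,0]
    - [0,0,-0.1365]
    - [0,0,-0.1365]
    - [0,0,-0.1365]
    - [0,0,-0.1365]
    - [0,0,-0.1365]
    - [0,0,-0.1365]
    - [0,0,-0.1365]
    - [0,0,-0.1365]
    - [0,0,-0.1365]
    - [0,0,-0.1365]
    - [0,0,-0.1365]
    - [0,0,-0.1365]
    - [0,0,0]
  jaw: [1,1,1,1,1,1,1,1,1,1,1,1,1,1,1,1,1,1,1,1]

```text
time_s: 22.95
tool_pos: [0.4231, -0.1164, 0.3881]
tool_rot: [-179.9, -0.0, 103.1]
force: [0.4, -0.3, 0.4]
grip_width: 0.0871
grasp_force: 0.0
```

Run:
```python
from h import *
w=env.read_camera("wrist"); im=w["image"]
print(proj(w,[[.425,-.117,.074]]))
go([.425,-.117],.066,103)
a=cv2.resize(im[130:270,230:410],None,fx=3,fy=3,interpolation=cv2.INTER_CUBIC); cv2.imwrite("pics/z6.png",a); cv2.imwrite("pics/w6.png",im)
```

```text
[[325.04488049 195.18708131]]
grasp pt [ 0.4229 -0.1164  0.2248] rpy [-1.7991e+02 -2.0000e-02  1.0287e+02] shift [-0.0011  0.0021  0.1588] turn z -0.0022 tilt fix [-0.0016 -0.0003  0.    ]
```

View pics/z6.png

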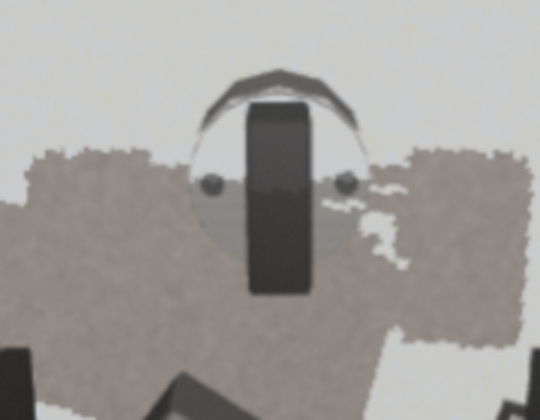

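Run:
```python
from h import *
w=env.read_camera("wrist")
q=plane(w,[(230+x/3,130+y/3) for x,y in ((248,121),(311,121),(248,293),(311,293))],.074); d=q[:2].sum(0)-q[2:].sum(0)
print(q.mean(0),np.linalg.norm(d)/2,np.degrees(np.arctan2(d[1],d[0])))
go(q.mean(0)[:2],.066,np.degrees(np.arctan2(d[1],d[0])))
```

```text
[ 0.42451239 -0.12165062  0.074     ] 0.05406437763716637 102.81220026255114
grasp pt [ 0.4231 -0.1165  0.225 ] rpy [-1.7993e+02 -1.0000e-02  1.0284e+02] shift [-0.0054  0.0005  0.159 ] turn z 0.0005 tilt fix [-0.0013 -0.0002  0.    ]
```

>>> send_rows:
  xyz:
    - [-0.0045,0.0005,0.02]
    - [0,0,0.03]
    - [0,0,0.035]
    - [0,0,0.03]
    - [0,0,0.022]
    - [0,0,0.014]
    - [0,0,0.008]
    - [0,0,0]
    - [0,0,0]
    - [0,0,0]
    - [0,0,0]
    - [0,0,0]
    - [0,0,0]
    - [0,0,0]
    - [0,0,0]
    - [0,0,0]
    - [0,0,0]
  rotation:
    - [0,0,0]
    - [0,0,0]
    - [0,0,0]
    - [0,0,0]
    - [0,0,0]
    - [0,0,0]
    - [0,0,0]
    - [0,0,0]
    - [0,0,0]
    - [0,0,0]
    - [0,0,0]
    - [0,0,0]
    - [0,0,0]
    - [0,0,0]
    - [0,0,0]
    - [0,0,0]
    - [0,0,0]
  jaw: [0.6,0.5,0.5,0.5,0.5,0.5,0.5,0.5,0,0,0,0,0,0,0,0,0]
  newtons: 40

```text
time_s: 24.75
tool_pos: [0.4253, -0.121, 0.2305]
tool_rot: [180.0, -0.0, 103.0]
force: [-2.3, 1.1, 6.0]
grip_width: 0.0199
grasp_force: 40.0
```

Run:
```python
from h import *
o=env.get_obs();print(o["force"],o["grip_width"])
go([.6262,-.0745],.175,84.8)
```

```text
[-2.27344239  1.09456229  5.95530198] 0.01991124890738948
grasp pt [ 0.4253 -0.1209  0.067 ] rpy [ 1.7999e+02 -3.0000e-02  1.0301e+02] shift [ 0.      0.2062 -0.1079] turn z 0.3177 tilt fix [ 0.0001 -0.0005 -0.    ]
```

>>> send_rows:
  xyz:
    - [0,0,-0.01]
    - [0,0,-0.025]
    - [0,0,-0.03]
    - [0,0,-0.03]
    - [0,0,-0.013]
    - [0,0.02,0]
    - [0,0.035,0]
    - [0,0.035,0]
    - [0,0.035,0]
    - [0,0.035,0]
    - [0,0.03,0]
    - [0,0.0162,0]
    - [0,0,0]
    - [0,0,0]
    - [0,0,0]
    - [0,0,0]
  rotation:
    - [0,0,0]
    - [0,0,0]
    - [0,0,0]
    - [0,0,0]
    - [0,0,0]
    - [0,0,0]
    - [0,0,0]
    - [0,0,0]
    - [0,0,0]
    - [0,0,0]
    - [0,0,0]
    - [0,0,0]
    - [0,0,0.1]
    - [0,0,0.12]
    - [0,0,0.098]
    - [0,0,0]
  jaw: [0,0,0,0,0,0,0,0,0,0,0,0,0,0,0,0]

```text
time_s: 26.35
tool_pos: [0.6261, -0.0743, 0.3373]
tool_rot: [-179.9, 0.1, 84.8]
force: [-0.9, -0.2, -1.5]
grip_width: 0.0195
grasp_force: 40.0
```

Run:
```python
from h import *
w=env.read_camera("wrist"); im=w["image"]
print(im[165:235:2,321].mean(1).round().astype(int).tolist())
go([.6259,-.0745],.118,84.8)
```

```text
[214, 199, 116, 79, 80, 80, 78, 69, 69, 70, 98, 99, 100, 99, 99, 98, 98, 97, 116, 196, 114, 157, 213, 202, 76, 49, 47, 46, 47, 44, 45, 43, 42, 40, 47]
grasp pt [ 0.6259 -0.0744  0.174 ] rpy [-1.7995e+02  5.0000e-02  8.4920e+01] shift [-0.      0.0001  0.056 ] turn z 0.0021 tilt fix [-0.0008  0.0009 -0.    ]
```

>>> send_rows:
  xyz:
    - [-0.001,0,0.015]
    - [0,0,0.015]
    - [0,0,0.01]
    - [0,0,0.006]
    - [0,0,0.005]
    - [0,0,0.004]
    - [0,0,0.003]
    - [0,0,0.003]
    - [0,0,0.003]
    - [0,0,0.002]
    - [0,0,0]
  rotation:
    - [0,0,0]
    - [0,0,0]
    - [0,0,0]
    - [0,0,0]
    - [0,0,0]
    - [0,0,0]
    - [0,0,0]
    - [0,0,0]
    - [0,0,0]
    - [0,0,0]
    - [0,0,0]
  jaw: [0,0,0,0,0,0,0,0,0,0,0]

```text
time_s: 27.5
tool_pos: [0.626, -0.0756, 0.2725]
tool_rot: [180.0, -0.0, 84.8]
force: [-2.5, 0.2, 2.9]
grip_width: 0.0197
grasp_force: 40.0
```

>>> send_rows:
  xyz:
    - [0,-0.0005,0.002]
    - [0,0,0.001]
    - [0,0,0.001]
    - [0,0,0]
  rotation:
    - [0,0,0]
    - [0,0,0]
    - [0,0,0]
    - [0,0,0]
  jaw: [0,0,0,0]

```text
time_s: 27.9
tool_pos: [0.6257, -0.0756, 0.2687]
tool_rot: [179.9, -0.0, 84.8]
force: [-0.7, 0.6, 5.4]
grip_width: 0.0198
grasp_force: 40.0
```

>>> send_rows:
  xyz:
    - [0,0,0]
    - [0,0,0]
    - [0,0,0]
    - [0,0,0]
    - [0,0,0]
    - [0,0,0]
    - [0,0,0]
    - [0,0,0]
    - [0,0,0]
    - [0,0,0]
    - [0,0,0]
    - [0,0,0]
    - [0,0,0]
  rotation:
    - [0,0,0.11]
    - [0,0,0.11]
    - [0,0,0.11]
    - [0,0,0.11]
    - [0,0,0.11]
    - [0,0,0.11]
    - [0,0,0.11]
    - [0,0,0.11]
    - [0,0,0.11]
    - [0,0,0.11]
    - [0,0,0.11]
    - [0,0,0.1]
    - [0,0,0]
  jaw: [0,0,0,0,0,0,0,0,0,0,0,0,0]

```text
time_s: 29.2
tool_pos: [0.626, -0.076, 0.2689]
tool_rot: [179.9, -0.1, 9.7]
force: [-1.2, -0.7, 4.2]
grip_width: 0.0202
grasp_force: 40.0
```

>>> send_rows:
  xyz:
    - [0,0,0]
    - [0,0,-0.002]
    - [0,0,0]
    - [0,0,0]
    - [0,0,0]
    - [0,0,0]
    - [0,0,0]
    - [0,0,0]
    - [0,0,-0.02]
    - [0,0,-0.03]
    - [0,0,-0.035]
    - [0,0,-0.035]
    - [0,0,0]
  rotation:
    - [0,0,0.01]
    - [0,0,0]
    - [0,0,0]
    - [0,0,0]
    - [0,0,0]
    - [0,0,0]
    - [0,0,0]
    - [0,0,0]
    - [0,0,0]
    - [0,0,0]
    - [0,0,0]
    - [0,0,0]
    - [0,0,0]
  jaw: [0,0,0.6,0.6,0.6,0.6,0.6,0.6,0.6,0.6,0.6,0.6,0.6]

```text
time_s: 30.5
tool_pos: [0.6264, -0.077, 0.3956]
tool_rot: [179.9, -0.5, 9.1]
force: [0.7, -0.4, 1.0]
grip_width: 0.0521
grasp_force: 0.0
```

Run:
```python
from h import *
w=env.read_camera("wrist"); im=w["image"]; cv2.imwrite("pics/w7.png",im)
t=env.read_camera("top"); cv2.imwrite("pics/t7.png",t["image"])
go([.437,-.25],.22,60)
# expected bar top ends if locked (z=.116) vs unlocked(.123)
c,s=np.cos(np.radians(9.8)),np.sin(np.radians(9.8))
for n,j in (("j1",(.6095,.0201)),("j0",(.6259,-.0745))):
  for z in (.116,.123): print(n,z,proj(w,[[j[0]+e*.028*c-f*.01*s,j[1]+e*.028*s+f*.01*c,z] for e in(1,-1) for f in(1,-1)]).round(1).tolist())
cv2.imwrite("pics/z7.png",np.hstack([cv2.resize(im[130:270,200:420],(660,420),interpolation=cv2.INTER_CUBIC)]))
```

```text
grasp pt [ 0.6257 -0.0757  0.2274] rpy [-1.7997e+02 -1.0000e-01  9.1600e+00] shift [-0.2141  0.1421  0.007 ] turn z -0.8874 tilt fix [-0.0005 -0.0017  0.    ]
j1 0.116 [[184.7, 177.1], [209.7, 176.7], [193.6, 242.6], [217.2, 242.5]]
j1 0.123 [[181.3, 179.1], [206.9, 178.7], [190.5, 246.1], [214.7, 245.9]]
j0 0.116 [[306.5, 175.2], [332.1, 174.8], [308.3, 241.5], [332.5, 241.2]]
j0 0.123 [[306.0, 177.1], [332.4, 176.8], [308.0, 245.0], [332.7, 244.7]]
```

View pics/w7.png

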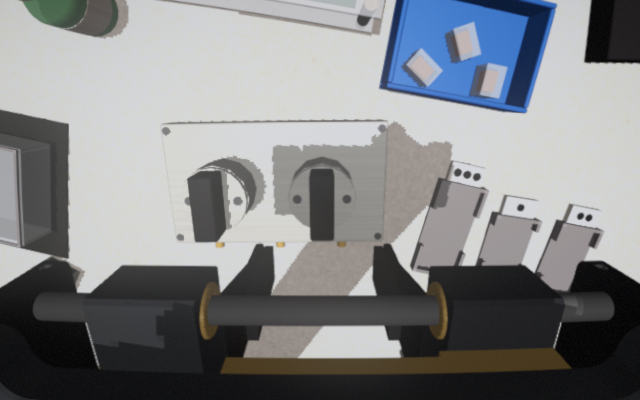

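Both bars match the locked height: near ends at rows 241-242, as predicted for z=0.116. Next I'll look at the trays from above.

>>> send_rows:
  xyz:
    - [-0.0104,0.0322,0]
    - [-0.0104,0.0322,0]
    - [-0.0104,0.0322,0]
    - [-0.0104,0.0322,0]
    - [-0.0104,0.0322,0]
    - [-0.0104,0.0322,0]
    - [-0.0104,0.0322,0]
    - [0,0,0]
    - [0,0,0]
    - [0,0,0]
    - [0,0,0]
  rotation:
    - [0,0,0]
    - [0,0,0]
    - [0,0,0]
    - [0,0,0]
    - [0,0,0]
    - [0,0,0]
    - [0,0,0]
    - [0,0,0.1]
    - [0,0,0.095]
    - [0,0,0]
    - [0,0,0]
  jaw: [1,1,1,1,1,1,1,1,1,1,1]

```text
time_s: 31.7
tool_pos: [0.5895, -0.3092, 0.3888]
tool_rot: [-180.0, 0.1, -1.9]
force: [-0.4, -0.2, 0.9]
grip_width: 0.087
grasp_force: 0.0
```

Run:
```python
from h import *
w=env.read_camera("wrist"); im=w["image"]; cv2.imwrite("pics/w8.png",im)
hsv=cv2.cvtColor(im,cv2.COLOR_BGR2HSV); g=hsv[...,2]
def rep(k,z):
    r=cv2.minAreaRect(k); b=plane(w,cv2.boxPoints(r),z)[:,:2]; e=[b[1]-b[0],b[2]-b[1]]
    return np.round(r[0],1),b.mean(0).round(4),[np.linalg.norm(v).round(4) for v in e],[np.degrees(np.arctan2(v[1],v[0])).round(1)%180 for v in e]
for a,k in blobs((g>100)&(g<175)&(hsv[...,1]<50),1500,40000): print(a,*rep(k,.014))
go([.437,-.25],.22,-25)
```

```text
1549.0 [230.5 349. ] [ 0.3667 -0.1811] [np.float64(0.0808), np.float64(0.0953)] [np.float64(168.9), np.float64(86.8)]
3806.5 [ 68.  161.5] [ 0.617  -0.0277] [np.float64(0.1506), np.float64(0.0738)] [np.float64(99.4), np.float64(4.099999999999994)]
28124.0 [338.5 197.5] [ 0.5569 -0.3246] [np.float64(0.2326), np.float64(0.2275)] [np.float64(88.2), np.float64(4.800000000000011)]
2174.0 [158.7 137.2] [ 0.6363 -0.1384] [np.float64(0.0299), np.float64(0.1325)] [np.float64(103.5), np.float64(10.900000000000006)]
grasp pt [ 0.5893 -0.309   0.2257] rpy [-1.7997e+02  8.0000e-02 -1.8700e+00] shift [-0.1542 -0.054   0.006 ] turn z 0.4037 tilt fix [-0.0006  0.0015 -0.    ]
```

View pics/w8.png

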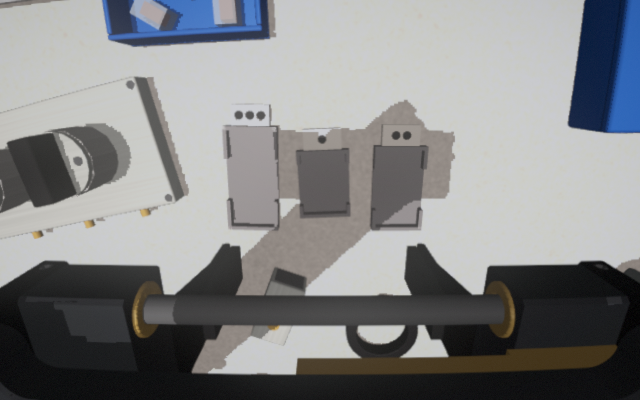

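The trays show the three labels. The short tray spans about (298-351, 149-217) and the middle tray about (372-427, 145-229). I'll get the exact edges from intensity profiles.

Run:
```python
import cv2
im=cv2.imread("pics/w8.png"); g=cv2.cvtColor(im,cv2.COLOR_BGR2GRAY)
for c in (310,338): print("col",c,"rows122-160",g[122:160,c].tolist(),"rows205-228",g[205:228,c].tolist())
for r in (156,182,210): print("row",r,"290-306",g[r,290:308].tolist(),"340-358",g[r,340:360].tolist())
for c in (385,412): print("col",c,"rows122-156",g[122:156,c].tolist(),"rows215-240",g[215:240,c].tolist())
for r in (156,182,220): print("row",r,"364-382",g[r,364:384].tolist(),"415-435",g[r,414:436].tolist())
```

```text
col 310 rows122-160 [205, 204, 204, 204, 203, 199, 170, 186, 203, 198, 160, 151, 151, 152, 151, 151, 151, 151, 151, 151, 150, 151, 149, 150, 150, 150, 149, 140, 108, 90, 97, 98, 96, 97, 98, 97, 96, 96] rows205-228 [91, 93, 92, 92, 92, 92, 84, 67, 64, 76, 91, 93, 105, 129, 143, 142, 141, 141, 143, 145, 145, 142, 141]
col 338 rows122-160 [205, 205, 205, 204, 198, 170, 187, 159, 152, 153, 153, 153, 152, 152, 152, 152, 152, 152, 151, 151, 152, 152, 151, 151, 150, 150, 141, 109, 93, 97, 97, 98, 97, 97, 96, 97, 97, 97] rows205-228 [92, 92, 93, 92, 90, 82, 66, 66, 75, 90, 93, 104, 125, 139, 141, 143, 143, 142, 143, 144, 145, 143, 144]
row 156 290-306 [144, 142, 143, 142, 141, 129, 110, 98, 96, 90, 87, 96, 97, 97, 97, 97, 97, 97] 340-358 [96, 97, 97, 96, 92, 89, 91, 96, 99, 124, 142, 144, 143, 141, 141, 140, 142, 143, 142, 142]
row 182 290-306 [135, 136, 137, 137, 137, 137, 137, 134, 119, 97, 94, 93, 93, 93, 94, 93, 94, 94] 340-358 [92, 93, 93, 94, 93, 93, 93, 94, 101, 123, 139, 142, 145, 148, 148, 147, 144, 143, 143, 143]
row 210 290-306 [172, 140, 136, 138, 141, 142, 143, 143, 140, 123, 96
[... 704 characters left out ...]
, 180, 203, 205, 206, 206, 205, 206, 205, 205, 205]
row 156 364-382 [142, 144, 145, 145, 144, 143, 143, 142, 123, 87, 74, 88, 96, 97, 97, 98, 96, 96, 96, 98] 415-435 [97, 97, 97, 98, 98, 96, 95, 80, 64, 67, 88, 96, 99, 110, 137, 142, 144, 143, 142, 142, 145, 145]
row 182 364-382 [143, 143, 143, 141, 143, 143, 141, 122, 97, 93, 94, 94, 94, 93, 94, 94, 94, 94, 93, 94] 415-435 [95, 95, 94, 95, 94, 96, 95, 95, 104, 136, 141, 139, 141, 141, 141, 139, 141, 143, 142, 141, 140, 138]
row 220 364-382 [140, 140, 141, 142, 142, 131, 101, 73, 85, 94, 93, 93, 93, 94, 94, 94, 94, 94, 94, 95] 415-435 [147, 137, 94, 74, 107, 142, 147, 155, 193, 204, 205, 205, 205, 206, 206, 205, 206, 206, 205, 206, 206, 206]
```

Run:
```python
from h import *
w=env.read_camera("wrist")
for n,left,right,near,far in (("short",(298.1,182),(348.9,182),[(310,217.8),(338,217.0)],[(310,149.6),(338,148.6)]),("mid",(371.2,182),(422.4,182),[(385,230.3),(412,229.9)],[(385,145.5),(412,145.6)])):
    l=plane(w,[left],.002)[0];r=plane(w,[right],.004)[0];a=plane(w,near,.014);b=plane(w,far,0)
    ln=a[1]-a[0]; lf=b[1]-b[0]
    print(n,"width",np.linalg.norm(r-l).round(4),"len",(b-a).mean(0).round(4),"near end dir",np.degrees(np.arctan2(ln[1],ln[0]))+90,np.degrees(np.arctan2(lf[1],lf[0]))+90,"x centre",((a+b).mean(0)/2)[0].round(4),"near",a.mean(0)[0].round(4),"far",b.mean(0)[0].round(4),"y",((l+r)/2).round(4))
```

```text
short width 0.0562 len [ 0.0735 -0.0024 -0.014 ] near end dir -0.18139104175241982 0.12099439402282997 x centre 0.5816 near 0.5449 far 0.6183 y [ 0.5825 -0.3085  0.003 ]
mid width 0.0566 len [ 0.0928  0.0001 -0.014 ] near end dir -1.1344833958539908 -1.8781266004817354 x centre 0.5732 near 0.5269 far 0.6196 y [ 0.5798 -0.3898  0.003 ]
```

>>> send_rows:
  xyz:
    - [-0.0308,-0.0108,0]
    - [-0.0308,-0.0108,0]
    - [-0.0308,-0.0108,0]
    - [-0.0308,-0.0108,0]
    - [-0.0308,-0.0108,0]
    - [0,0,0]
    - [0,0,0]
    - [0,0,0]
    - [0,0,0]
    - [0,0,0]
    - [0,0,0]
  rotation:
    - [0,0,0]
    - [0,0,0]
    - [0,0,0]
    - [0,0,0]
    - [0,0,0]
    - [0,0,0.1]
    - [0,0,0.1]
    - [0,0,0.1]
    - [0,0,0.104]
    - [0,0,0]
    - [0,0,0]
  jaw: [1,1,1,1,1,1,1,1,1,1,1]

```text
time_s: 32.9
tool_pos: [0.4389, -0.2508, 0.3905]
tool_rot: [-180.0, 0.0, -25.0]
force: [-0.3, -0.5, 0.0]
grip_width: 0.0867
grasp_force: 0.0
```

Run:
```python
from h import *
w=env.read_camera("wrist"); im=w["image"]; cv2.imwrite("pics/w9.png",im)
hsv=cv2.cvtColor(im,cv2.COLOR_BGR2HSV)
print("pred",proj(w,[[.437,-.25,.036]]))
D=[]
for a,k in blobs((hsv[...,1]>90)&(hsv[...,0]>10)&(hsv[...,0]<35)&(np.arange(400)[:,None]<260),20,2000):
    (x,y),r=cv2.minEnclosingCircle(k); M=cv2.moments(k); x,y=M["m10"]/M["m00"],M["m01"]/M["m00"]
    X=plane(w,[(x,y)],.036)[0]; print(round(x,1),round(y,1),a,X.round(4)); D.append(X)
if len(D)==2:
    d=D[0]-D[1]; c=(D[0]+D[1])/2; an=np.degrees(np.arctan2(d[1],d[0])); print(c,an,np.linalg.norm(d)); go(c[:2],.022,an if abs(an+25)<60 else an+180)
```

```text
pred [[323.98177084 184.99267743]]
62.4 205.1 56.5 [0.5363 0.013  0.036 ]
325.4 199.3 106.5 [ 0.4227 -0.2449  0.036 ]
324.2 174.6 111.5 [ 0.4467 -0.2548  0.036 ]
104.2 170.0 55.5 [ 0.5472 -0.0529  0.036 ]
150.2 132.1 67.5 [ 0.5582 -0.1182  0.036 ]
```

>>> send_rows:
  xyz:
    - [0,0,0]
    - [-0.004,0.0005,0.025]
    - [0,0,0.035]
    - [0,0,0.035]
    - [0,0,0.035]
    - [0,0,0.03]
    - [0,0,0.023]
    - [0,0,0.013]
    - [0,0,0.007]
    - [0,0,0]
    - [0,0,0]
    - [0,0,0]
    - [0,0,0]
    - [0,0,0]
    - [0,0,0]
    - [0,0,0]
    - [0,0,0]
    - [0,0,0]
    - [0,0,0]
  rotation:
    - [0,0,-0.045]
    - [0,0,0]
    - [0,0,0]
    - [0,0,0]
    - [0,0,0]
    - [0,0,0]
    - [0,0,0]
    - [0,0,0]
    - [0,0,0]
    - [0,0,0]
    - [0,0,0]
    - [0,0,0]
    - [0,0,0]
    - [0,0,0]
    - [0,0,0]
    - [0,0,0]
    - [0,0,0]
    - [0,0,0]
    - [0,0,0]
  jaw: [1,1,1,1,1,1,1,1,1,1,0,0,0,0,0,0,0,0,0]
  newtons: 30

```text
time_s: 34.85
tool_pos: [0.4351, -0.2499, 0.1876]
tool_rot: [180.0, 0.0, -22.6]
force: [-1.2, 0.0, 1.4]
grip_width: 0.0414
grasp_force: 30.0
```

Run:
```python
from h import *
o=env.get_obs();print(o["force"],o["grip_width"],o["grasp_force"])
go([.5732,-.39],.094,-1.7)
```

```text
[-1.19979033  0.01177623  1.41201484] 0.04139779199346979 30.000046994537115
grasp pt [ 0.435  -0.2499  0.0241] rpy [ 1.800e+02  1.000e-02 -2.261e+01] shift [ 0.1814  0.0762 -0.0699] turn z -0.365 tilt fix [0.     0.0002 0.    ]
```

>>> send_rows:
  xyz:
    - [0,0,-0.01]
    - [0,0,-0.025]
    - [0,0,-0.025]
    - [0,0,-0.01]
    - [0.015,0.0062,0]
    - [0.03,0.0126,0]
    - [0.035,0.0147,0]
    - [0.035,0.0147,0]
    - [0.035,0.0147,0]
    - [0.02,0.0084,0]
    - [0.0114,0.0049,0]
    - [0,0,0]
    - [0,0,0]
    - [0,0,0]
    - [0,0,0]
    - [0,0,0]
  rotation:
    - [0,0,0]
    - [0,0,0]
    - [0,0,0]
    - [0,0,0]
    - [0,0,0]
    - [0,0,0]
    - [0,0,0]
    - [0,0,0]
    - [0,0,0]
    - [0,0,0]
    - [0,0,0]
    - [0,0,-0.1]
    - [0,0,-0.1]
    - [0,0,-0.1]
    - [0,0,-0.065]
    - [0,0,0]
  jaw: [0,0,0,0,0,0,0,0,0,0,0,0,0,0,0,0]

```text
time_s: 36.45
tool_pos: [0.5731, -0.3895, 0.2567]
tool_rot: [-179.9, 0.1, -1.7]
force: [-0.3, 0.8, -2.1]
grip_width: 0.0416
grasp_force: 30.0
```

Run:
```python
from h import *
from scipy.spatial.transform import Rotation as Ro
w=env.read_camera("wrist"); im=w["image"]; cv2.imwrite("pics/w10.png",im); o=env.get_obs()
g=cv2.cvtColor(im,cv2.COLOR_BGR2GRAY)
R=Ro.from_euler("xyz",o["tool_rot"],degrees=True).as_matrix(); gp=o["tool_pos"]+R[:,2]*env.grip_depth
print("box near top edge pred",proj(w,[gp+R@[.04,y,-.012] for y in(-.021,0,.021)]),"bottom",proj(w,[gp+R@[.04,0,.024]]))
for c in (300,322,340): print(c,g[100:260,c][::2].tolist())
hsv=cv2.cvtColor(im,cv2.COLOR_BGR2HSV)
for a,k in blobs((hsv[...,1]>90)&(hsv[...,0]>10)&(hsv[...,0]<35),20,2000):
    x,y=k.reshape(-1,2).mean(0)
    if 250<x<400: print("disc",x,y,a)
print("disc pred",proj(w,[gp+R@[.013,0,-.012]]))
go([.5732,-.39],.028,-1.7)
```

```text
box near top edge pred [[272.93694278 210.08253135]
 [324.45408936 210.12079073]
 [375.96340809 210.1428231 ]] bottom [[324.20809385 187.40088366]]
300 [216, 215, 216, 216, 216, 216, 216, 215, 216, 210, 211, 216, 216, 216, 216, 215, 215, 216, 215, 215, 216, 215, 216, 215, 215, 216, 203, 126, 166, 160, 138, 105, 105, 104, 104, 103, 104, 103, 103, 102, 102, 100, 100, 100, 68, 58, 59, 59, 57, 56, 57, 57, 60, 76, 89, 115, 127, 132, 133, 133, 134, 133, 133, 133, 133, 132, 133, 132, 132, 132, 132, 132, 132, 132, 133, 132, 132, 131, 132, 132]
322 [215, 215, 214, 215, 215, 215, 215, 216, 216, 211, 211, 216, 216, 216, 216, 215, 189, 137, 112, 129, 180, 212, 215, 215, 215, 215, 198, 123, 165, 114, 106, 105, 105, 105, 104, 104, 103, 103, 103, 101, 102, 101, 100, 98, 68, 58, 56, 56, 57, 55, 55, 56, 58, 77, 89, 116, 128, 134, 135, 136, 136, 135, 136, 135, 135, 134, 136, 134, 135, 135, 135, 135, 135, 135, 135, 135, 135, 116, 76, 108]
340 [215, 216, 215, 216, 215, 215, 215, 215, 215, 210, 211, 216, 215, 216, 216, 216, 209, 177, 152, 165, 201, 215, 215, 215, 215, 215, 199, 121, 158, 112, 107, 107, 105, 105, 105, 103, 103, 103, 102, 102, 102, 101, 101, 99, 68, 56, 57, 56, 55, 56, 54, 55, 57, 75, 90, 117, 132, 137, 138, 138, 138, 138, 138, 138, 139, 138, 138, 138, 139, 137, 138, 139, 138, 139, 139, 138, 139, 139, 139, 139]
disc 322.78688524590166 329.40983606557376 198.5
disc 322.92045454545456 270.8068181818182 748.0
disc pred [[324.34333101 269.31101144]]
grasp pt [ 0.573  -0.3893  0.0934] rpy [-1.7993e+02  6.0000e-02 -1.7700e+00] shift [0.0003 0.0007 0.0654] turn z -0.0012 tilt fix [-0.0011  0.001  -0.    ]
```

>>> send_rows:
  xyz:
    - [0,0.0007,0.015]
    - [0,0,0.015]
    - [0,0,0.01]
    - [0,0,0.007]
    - [0,0,0.005]
    - [0,0,0.004]
    - [0,0,0.003]
    - [0,0,0.002]
    - [0,0,0.002]
    - [0,0,0]
  rotation:
    - [0,0,0]
    - [0,0,0]
    - [0,0,0]
    - [0,0,0]
    - [0,0,0]
    - [0,0,0]
    - [0,0,0]
    - [0,0,0]
    - [0,0,0]
    - [0,0,0]
  jaw: [0,0,0,0,0,0,0,0,0,0]

```text
time_s: 37.5
tool_pos: [0.5732, -0.3905, 0.1945]
tool_rot: [-180.0, 0.0, -1.7]
force: [-0.0, 0.6, -2.3]
grip_width: 0.0416
grasp_force: 30.0
```

>>> send_rows:
  xyz:
    - [0,0,0.002]
    - [0,0,0.001]
    - [0,0,0]
    - [0,0,0]
    - [0,0,0]
    - [0,0,0]
    - [0,0,0]
    - [0,0,-0.02]
    - [0,0,-0.04]
    - [0,0,-0.05]
    - [0,0,-0.05]
    - [0,0,-0.04]
    - [0,0,0]
  rotation:
    - [0,0,0]
    - [0,0,0]
    - [0,0,0]
    - [0,0,0]
    - [0,0,0]
    - [0,0,0]
    - [0,0,0]
    - [0,0,0]
    - [0,0,0]
    - [0,0,0]
    - [0,0,0]
    - [0,0,0]
    - [0,0,0]
  jaw: [0,0,0,0.75,0.75,0.75,0.75,0.75,0.75,0.75,0.75,0.75,0.75]

```text
time_s: 38.8
tool_pos: [0.5733, -0.3925, 0.4008]
tool_rot: [179.6, -0.6, -1.7]
force: [0.1, -1.0, -1.1]
grip_width: 0.0652
grasp_force: 0.0
```

Run:
```python
from h import *
w=env.read_camera("wrist"); im=w["image"]; cv2.imwrite("pics/w11.png",im)
t=env.read_camera("top"); cv2.imwrite("pics/t11.png",t["image"])
def discs(c,im,z,lo):
    hsv=cv2.cvtColor(im,cv2.COLOR_BGR2HSV)
    for a,k in blobs((hsv[...,1]>80)&(hsv[...,0]>10)&(hsv[...,0]<35),lo,2000):
        M=cv2.moments(k);x,y=M["m10"]/M["m00"],M["m01"]/M["m00"]; print(round(x,1),round(y,1),a,plane(c,[(x,y)],z)[0].round(4))
discs(w,im,.04,20); print("top"); discs(t,t["image"],.036,3)
go([.439,.2297],.23,-17)
```

```text
182.3 312.5 598.5 [ 0.425  -0.2236  0.04  ]
463.7 311.2 641.5 [ 0.415  -0.5563  0.04  ]
23.4 212.6 36.5 [ 0.5543 -0.062   0.04  ]
74.9 201.1 40.0 [ 0.5654 -0.1269  0.04  ]
318.6 198.0 108.0 [ 0.56   -0.3893  0.04  ]
318.5 173.3 110.0 [ 0.5862 -0.3902  0.04  ]
top
342.6 394.7 21.5 [ 0.0609 -0.0839  0.036 ]
254.0 319.5 1179.0 [0.2708 0.1731 0.036 ]
264.3 273.1 85.5 [0.4046 0.1458 0.036 ]
275.7 267.5 93.0 [0.4213 0.1129 0.036 ]
232.5 260.5 7.0 [0.4404 0.24   0.036 ]
328.0 225.0 4.0 [ 0.5476 -0.0395  0.036 ]
grasp pt [ 0.5735 -0.3912  0.2306] rpy [ 1.7993e+02 -1.7000e-01 -1.7100e+00] shift [-1.530e-01 -6.166e-01 -6.000e-04] turn z 0.2668 tilt fix [ 0.0012 -0.003  -0.    ]
```

The middle box rests on its tray centre (0.573, -0.390), yaw -2. Now to the short box, which may have been knocked.

>>> send_rows:
  xyz:
    - [-0.0077,-0.0308,0]
    - [-0.0077,-0.0308,0]
    - [-0.0077,-0.0308,0]
    - [-0.0077,-0.0308,0]
    - [-0.0077,-0.0308,0]
    - [-0.0077,-0.0308,0]
    - [-0.0077,-0.0308,0]
    - [-0.0077,-0.0308,0]
    - [-0.0077,-0.0308,0]
    - [-0.0077,-0.0308,0]
    - [-0.0077,-0.0308,0]
    - [-0.0077,-0.0308,0]
    - [-0.0077,-0.0308,0]
    - [-0.0077,-0.0308,0]
    - [-0.0077,-0.0308,0]
    - [-0.0077,-0.0308,0]
    - [-0.0077,-0.0308,0]
    - [-0.0077,-0.0308,0]
    - [-0.0077,-0.0308,0]
    - [-0.0077,-0.0308,0]
  rotation:
    - [0,0,0]
    - [0,0,0]
    - [0,0,0]
    - [0,0,0]
    - [0,0,0]
    - [0,0,0]
    - [0,0,0]
    - [0,0,0]
    - [0,0,0]
    - [0,0,0]
    - [0,0,0]
    - [0,0,0]
    - [0,0,0]
    - [0,0,0]
    - [0,0,0]
    - [0,0,0]
    - [0,0,0]
    - [0,0,0]
    - [0,0,0]
    - [0,0,0]
  jaw: [1,1,1,1,1,1,1,1,1,1,1,1,1,1,1,1,1,1,1,1]

```text
time_s: 40.9
tool_pos: [0.4365, 0.2307, 0.3904]
tool_rot: [179.9, 0.1, -1.7]
force: [0.7, 0.5, 0.4]
grip_width: 0.0871
grasp_force: 0.0
```

>>> send_rows:
  xyz:
    - [0,0,0]
    - [0,0,0]
    - [0,0,0]
    - [0,0,0]
  rotation:
    - [0,0,0.12]
    - [0,0,0.12]
    - [0,0,0]
    - [0,0,0]
  jaw: [1,1,1,1]

```text
time_s: 41.3
tool_pos: [0.4372, 0.2295, 0.3909]
tool_rot: [179.9, 0.1, -15.3]
force: [0.5, 0.0, 0.0]
grip_width: 0.0869
grasp_force: 0.0
```

Run:
```python
from h import *
w=env.read_camera("wrist"); im=w["image"]; cv2.imwrite("pics/w12.png",im)
hsv=cv2.cvtColor(im,cv2.COLOR_BGR2HSV); g=hsv[...,2]
for a,k in blobs((hsv[...,1]>80)&(hsv[...,0]>10)&(hsv[...,0]<35),20,3000):
    M=cv2.moments(k);x,y=M["m10"]/M["m00"],M["m01"]/M["m00"]; print("brass",round(x,1),round(y,1),a,plane(w,[(x,y)],.036)[0].round(4))
go([.4404,.24],.2,-15)
print(env.get_obs()["qpos"].round(0))
```

```text
brass 387.9 331.2 319.0 [0.2425 0.2034 0.036 ]
brass 142.4 311.3 718.0 [0.344  0.4757 0.036 ]
brass 503.3 309.5 811.0 [0.2338 0.0659 0.036 ]
brass 378.0 283.3 1339.5 [0.3093 0.2009 0.036 ]
brass 452.4 269.1 418.0 [0.3041 0.1172 0.036 ]
brass 312.9 184.0 117.0 [0.4387 0.2399 0.036 ]
brass 413.3 194.2 623.5 [0.4011 0.1436 0.036 ]
brass 441.0 167.6 613.0 [0.4211 0.1112 0.036 ]
brass 496.3 28.8 88.0 [0.5353 0.0389 0.036 ]
brass 562.7 1.9 37.5 [ 0.5439 -0.0259  0.036 ]
grasp pt [0.4371 0.2293 0.2275] rpy [ 1.7995e+02  6.0000e-02 -1.5320e+01] shift [ 0.0004 -0.0112  0.0275] turn z -0.0056 tilt fix [0.0009 0.0011 0.    ]
[ -63.   -1.   32.  107.    1.   74. -136.]
```

View pics/w12.png

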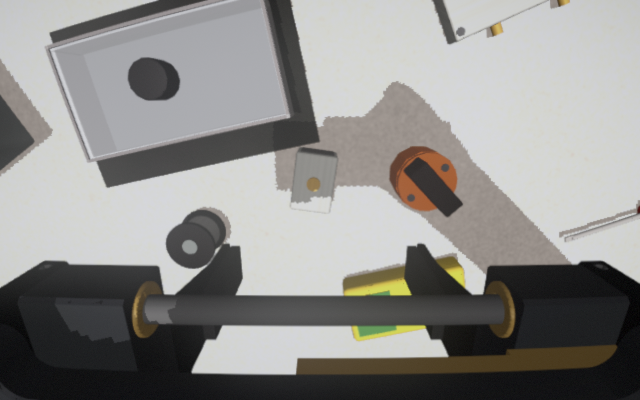

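The short box is at (313,183) in the wrist view: its disc is at (312.9,184), its long edges lean about 6°, and it is clear of the spool and the cover. Measuring its edges now.

Run:
```python
from h import *
w=env.read_camera("wrist"); g=cv2.cvtColor(w["image"],cv2.COLOR_BGR2GRAY)
for r in (162,170,200,206): print(r,g[r,286:302].tolist(),g[r,324:342].tolist())
print(g[140:162,316].tolist(),g[200:218,310].tolist())
```

```text
162 [152, 152, 153, 154, 154, 155, 156, 155, 146, 131, 133, 141, 142, 142, 144, 142] [145, 143, 142, 144, 146, 146, 146, 146, 144, 147, 147, 146, 139, 133, 142, 151, 152, 151]
170 [153, 152, 151, 151, 150, 149, 148, 142, 130, 132, 141, 143, 144, 144, 142, 142] [143, 142, 144, 147, 146, 145, 144, 144, 146, 147, 144, 135, 138, 148, 150, 150, 152, 153]
200 [215, 215, 215, 213, 194, 148, 141, 143, 143, 146, 149, 146, 144, 145, 146, 146] [216, 214, 214, 214, 216, 214, 204, 173, 152, 172, 199, 214, 216, 216, 216, 216, 215, 215]
206 [215, 215, 213, 203, 192, 206, 213, 214, 215, 216, 216, 215, 215, 215, 216, 216] [215, 215, 215, 215, 214, 204, 187, 196, 214, 216, 216, 216, 216, 216, 216, 216, 216, 215]
[60, 63, 92, 139, 150, 152, 153, 151, 139, 91, 65, 66, 68, 78, 104, 131, 140, 144, 144, 145, 144, 145] [159, 182, 211, 215, 216, 216, 216, 216, 216, 215, 208, 202, 214, 215, 215, 215, 215, 215]
```

Run:
```python
from h import *
w=env.read_camera("wrist")
l=plane(w,[(295.4,162),(290,206)],.036);r=plane(w,[(337,162),(330.2,206)],.036)
for e in (l,r): d=e[0]-e[1]; print(np.degrees(np.arctan2(d[1],d[0])))
print(np.linalg.norm(l-r,axis=1), (l+r)/2)
go([.4387,.2399],.024,-22.8)
```

```text
-23.709990535839722
-23.43236588174067
[0.04135375 0.0415829 ] [[0.45981455 0.23077431 0.036     ]
 [0.4172279  0.24935451 0.036     ]]
grasp pt [0.4374 0.2294 0.2279] rpy [ 1.7999e+02  3.0000e-02 -1.5380e+01] shift [-0.0014 -0.0105  0.2039] turn z 0.1295 tilt fix [0.0002 0.0006 0.    ]
```

>>> send_rows:
  xyz:
    - [-0.001,-0.0105,0.02]
    - [0,0,0.03]
    - [0,0,0.035]
    - [0,0,0.035]
    - [0,0,0.03]
    - [0,0,0.025]
    - [0,0,0.016]
    - [0,0,0.008]
    - [0,0,0.005]
    - [0,0,0]
    - [0,0,0]
    - [0,0,0]
    - [0,0,0]
    - [0,0,0]
    - [0,0,0]
    - [0,0,0]
    - [0,0,0]
    - [0,0,0]
    - [0,0,0]
  rotation:
    - [0,0,0]
    - [0,0,0.071]
    - [0,0,0.071]
    - [0,0,0]
    - [0,0,0]
    - [0,0,0]
    - [0,0,0]
    - [0,0,0]
    - [0,0,0]
    - [0,0,0]
    - [0,0,0]
    - [0,0,0]
    - [0,0,0]
    - [0,0,0]
    - [0,0,0]
    - [0,0,0]
    - [0,0,0]
    - [0,0,0]
    - [0,0,0]
  jaw: [1,1,1,1,1,1,1,1,1,1,0,0,0,0,0,0,0,0,0]
  newtons: 30

```text
time_s: 43.35
tool_pos: [0.4393, 0.24, 0.1877]
tool_rot: [180.0, 0.0, -23.6]
force: [0.9, -1.2, 1.9]
grip_width: 0.0419
grasp_force: 30.0
```

Run:
```python
from h import *
o=env.get_obs();print(o["force"],o["grip_width"],o["grasp_force"],o["qpos"].round(0))
go([.5816,-.3085],.18,-0.3)
```

```text
[ 0.87146639 -1.18701844  1.92696937] 0.04193000235298863 29.99958315398544 [ -60.   15.   31.  118.  -10.   50. -137.]
grasp pt [0.4392 0.2399 0.0242] rpy [ 1.7998e+02  3.0000e-02 -2.3580e+01] shift [ 0.3499  0.4457 -0.1558] turn z -0.4063 tilt fix [0.0004 0.0005 0.    ]
```

>>> send_rows:
  xyz:
    - [0,0,-0.01]
    - [0,0,-0.03]
    - [0,0,-0.04]
    - [0,0,-0.04]
    - [0,0,-0.026]
    - [0,0,-0.01]
    - [0.011,0.014,0]
    - [0.0219,0.0279,0]
    - [0.0219,0.0279,0]
    - [0.0219,0.0279,0]
    - [0.0219,0.0279,0]
    - [0.0219,0.0279,0]
    - [0.0219,0.0279,0]
    - [0.0219,0.0279,0]
    - [0.0219,0.0279,0]
    - [0.0219,0.0279,0]
    - [0.0219,0.0279,0]
    - [0.0219,0.0279,0]
    - [0.0219,0.0279,0]
    - [0.0219,0.0279,0]
  rotation:
    - [0,0,0]
    - [0,0,0]
    - [0,0,0]
    - [0,0,0]
    - [0,0,0]
    - [0,0,0]
    - [0,0,0]
    - [0,0,0]
    - [0,0,0]
    - [0,0,0]
    - [0,0,0]
    - [0,0,0]
    - [0,0,0]
    - [0,0,0]
    - [0,0,0]
    - [0,0,0]
    - [0,0,0]
    - [0,0,0]
    - [0,0,0]
    - [0,0,0]
  jaw: [0,0,0,0,0,0,0,0,0,0,0,0,0,0,0,0,0,0,0,0]

```text
time_s: 45.35
tool_pos: [0.5586, -0.2256, 0.3414]
tool_rot: [179.9, 0.2, -23.6]
force: [0.2, 0.2, -2.0]
grip_width: 0.0417
grasp_force: 30.0
```

>>> send_rows:
  xyz:
    - [0.0219,0.0279,0]
    - [0.0219,0.0279,0]
    - [0.0106,0.0138,0]
    - [0,0,0]
    - [0,0,0]
    - [0,0,0]
    - [0,0,0]
    - [0,0,0]
  rotation:
    - [0,0,0]
    - [0,0,0]
    - [0,0,0]
    - [0,0,-0.11]
    - [0,0,-0.11]
    - [0,0,-0.11]
    - [0,0,-0.076]
    - [0,0,0]
  jaw: [0,0,0,0,0,0,0,0]

```text
time_s: 46.15
tool_pos: [0.5803, -0.3098, 0.3414]
tool_rot: [-179.9, 0.2, -0.4]
force: [-0.3, -0.4, -3.2]
grip_width: 0.0417
grasp_force: 30.0
```

Run:
```python
from h import *
o=env.get_obs();print(o["force"],o["grip_width"],o["grasp_force"])
go([.5816,-.3085],.031,-0.3)
```

```text
[-0.32308316 -0.43800825 -3.23911077] 0.04170307082724029 29.99861848074943
grasp pt [ 0.5797 -0.3097  0.1779] rpy [-179.95    0.22   -0.4 ] shift [ 0.0025 -0.0011  0.1469] turn z -0.0017 tilt fix [-0.0009  0.0038 -0.    ]
```

>>> send_rows:
  xyz:
    - [0.001,-0.001,0.02]
    - [0,0,0.03]
    - [0,0,0.03]
    - [0,0,0.025]
    - [0,0,0.015]
    - [0,0,0.008]
    - [0,0,0.004]
    - [0,0,0]
  rotation:
    - [0,0,0]
    - [0,0,0]
    - [0,0,0]
    - [0,0,0]
    - [0,0,0]
    - [0,0,0]
    - [0,0,0]
    - [0,0,0]
  jaw: [0,0,0,0,0,0,0,0]

```text
time_s: 46.95
tool_pos: [0.5828, -0.3083, 0.2118]
tool_rot: [180.0, -0.0, -0.3]
force: [-0.1, -0.4, -2.1]
grip_width: 0.0416
grasp_force: 30.0
```

Run:
```python
from h import *
w=env.read_camera("wrist"); g=cv2.cvtColor(w["image"],cv2.COLOR_BGR2GRAY)
print(g[120:260:2,310].tolist()); print(g[120:260:2,338].tolist())
print("tray far base",proj(w,[[.6183,-.3085+.015,0],[.6183,-.3085-.015,0]]))
go([.5816,-.3085],.028,-0.3)
```

```text
[215, 215, 215, 215, 215, 215, 215, 215, 215, 215, 215, 215, 210, 136, 212, 216, 216, 216, 216, 216, 215, 216, 216, 215, 215, 215, 215, 201, 159, 159, 158, 158, 157, 145, 79, 97, 102, 102, 102, 101, 101, 100, 99, 91, 59, 58, 58, 56, 55, 55, 55, 54, 53, 56, 74, 87, 111, 128, 134, 134, 134, 135, 135, 135, 135, 134, 134, 135, 134, 133]
[216, 216, 215, 215, 214, 213, 213, 213, 214, 214, 215, 215, 202, 149, 214, 216, 215, 215, 215, 216, 215, 215, 215, 215, 216, 215, 214, 166, 159, 158, 159, 159, 159, 138, 75, 101, 103, 102, 100, 100, 101, 100, 100, 89, 59, 57, 55, 56, 55, 52, 53, 52, 53, 54, 73, 85, 111, 129, 136, 138, 138, 137, 137, 137, 136, 137, 137, 137, 137, 136]
tray far base [[297.87317031 184.35878687]
 [349.57103853 183.99873164]]
grasp pt [ 0.5831 -0.3084  0.0489] rpy [ 1.7997e+02 -6.0000e-02 -3.4000e-01] shift [-0.0016  0.0001  0.0209] turn z -0.0007 tilt fix [ 0.0005 -0.001  -0.    ]
```

>>> send_rows:
  xyz:
    - [-0.002,0,0.006]
    - [0,0,0.006]
    - [0,0,0.004]
    - [0,0,0.003]
    - [0,0,0.001]
    - [0,0,0]
  rotation:
    - [0,0,0]
    - [0,0,0]
    - [0,0,0]
    - [0,0,0]
    - [0,0,0]
    - [0,0,0]
  jaw: [0,0,0,0,0,0]

```text
time_s: 47.6
tool_pos: [0.5807, -0.308, 0.1918]
tool_rot: [-180.0, 0.0, -0.3]
force: [-1.3, 0.6, -0.1]
grip_width: 0.0418
grasp_force: 30.0
```

Touching the floor. Releasing and rising.

>>> send_rows:
  xyz:
    - [0,0,0]
    - [0,0,0]
    - [0,0,0]
    - [0,0,0]
    - [0,0,0]
    - [0,0,-0.02]
    - [0,0,-0.04]
    - [0,0,-0.05]
    - [0,0,-0.05]
    - [0,0,-0.04]
    - [0,0,0]
    - [0,0,0]
  rotation:
    - [0,0,0]
    - [0,0,0]
    - [0,0,0]
    - [0,0,0]
    - [0,0,0]
    - [0,0,0]
    - [0,0,0]
    - [0,0,0]
    - [0,0,0]
    - [0,0,0]
    - [0,0,0]
    - [0,0,0]
  jaw: [0.75,0.75,0.75,0.75,0.75,0.75,0.75,0.75,0.75,0.75,0.75,0.75]

```text
time_s: 48.8
tool_pos: [0.5807, -0.3082, 0.3926]
tool_rot: [180.0, -0.1, -0.3]
force: [-0.3, 0.3, -1.3]
grip_width: 0.0654
grasp_force: 0.0
```

Run:
```python
from h import *
w=env.read_camera("wrist"); im=w["image"]; cv2.imwrite("pics/w13.png",im)
hsv=cv2.cvtColor(im,cv2.COLOR_BGR2HSV); g=cv2.cvtColor(im,cv2.COLOR_BGR2GRAY)
for a,k in blobs((hsv[...,1]>80)&(hsv[...,0]>10)&(hsv[...,0]<35),60,400):
    M=cv2.moments(k);x,y=M["m10"]/M["m00"],M["m01"]/M["m00"]; print("brass",round(x,1),round(y,1),a,plane(w,[(x,y)],.04)[0].round(4))
# heads: dark bars above jacks
for a,k in blobs((g<75)&(np.arange(640)[None]<200)&(np.arange(400)[:,None]<250),200,5000):
    r=cv2.minAreaRect(k); b=plane(w,cv2.boxPoints(r),.116); e=[b[1]-b[0],b[2]-b[1]]
    print("dark",np.round(r[0],1),b.mean(0).round(4),[np.linalg.norm(v).round(3) for v in e],[np.degrees(np.arctan2(v[1],v[0])).round(1)%180 for v in e])
t=env.read_camera("top")["image"]; t0=cv2.imread("pics/top0.png")
cv2.imwrite("pics/t13.png",cv2.resize(t[140:300,150:470],None,fx=2.5,fy=2.5,interpolation=cv2.INTER_CUBIC))
```

```text
brass 403.1 203.7 115.0 [ 0.5598 -0.3898  0.04  ]
brass 322.2 184.8 119.0 [ 0.5804 -0.307   0.04  ]
brass 405.6 178.9 122.5 [ 0.5859 -0.3908  0.04  ]
dark [ 32.7 153.6] [ 0.6267 -0.077   0.116 ] [np.float64(0.068), np.float64(0.054)] [np.float64(95.6), np.float64(177.1)]
dark [159.6  27.7] [ 0.714  -0.1943  0.116 ] [np.float64(0.057), np.float64(0.005)] [np.float64(89.2), np.float64(176.4)]
dark [128.    9.4] [ 0.7266 -0.1734  0.116 ] [np.float64(0.018), np.float64(0.013)] [np.float64(89.6), np.float64(176.0)]
```

Edit , replacing
```

```
with
```

```

Run:
```python
from h import *
t=env.read_camera("top"); g=cv2.cvtColor(t["image"],cv2.COLOR_BGR2HSV)[...,2]
for a,k in blobs(g<60,30,8000):
    r=cv2.minAreaRect(k)
    if 140<r[0][0]<480 and 140<r[0][1]<300:
        z=.116 if 300<r[0][0]<350 and r[0][1]<220 else .083+.003 if a<150 and r[0][0]<240 else .02
        b=plane(t,cv2.boxPoints(r),z); e=[b[1]-b[0],b[2]-b[1]]
        print(np.round(r[0],1),a,b.mean(0).round(4),[np.linalg.norm(v).round(3) for v in e],[np.degrees(np.arctan2(v[1],v[0])).round(1)%180 for v in e])
print("exp bars",proj(t,[[.6095,.0201,.116],[.6259,-.0745,.116]]).round(1),"knob",proj(t,[[.5695,.3417,.086]]).round(1))
o=env.get_obs();print(o["time_s"])
```

```text
[185.  269.5] 238.0 [0.4128 0.383  0.02  ] [np.float64(0.06), np.float64(0.044)] [np.float64(90.7), np.float64(2.1999999999999886)]
[269.3 270.1] 96.0 [0.4137 0.1328 0.02  ] [np.float64(0.018), np.float64(0.055)] [np.float64(119.2), np.float64(29.69999999999999)]
[308.1 200.9] 83.5 [0.6068 0.019  0.116 ] [np.float64(0.016), np.float64(0.054)] [np.float64(100.2), np.float64(9.900000000000006)]
[201.6 218.6] 4169.5 [0.5658 0.34   0.02  ] [np.float64(0.164), np.float64(0.246)] [np.float64(178.7), np.float64(86.3)]
[341.5 196.4] 92.0 [ 0.6206 -0.075   0.116 ] [np.float64(0.018), np.float64(0.061)] [np.float64(94.7), np.float64(4.099999999999994)]
[258.6 158. ] 58.0 [0.7528 0.1728 0.02  ] [np.float64(0.042), np.float64(0.026)] [np.float64(124.0), np.float64(32.900000000000006)]
[394.4 284.1] 6389.5 [ 0.3897 -0.2499  0.02  ] [np.float64(1.003), np.float64(0.298)] [np.float64(145.5), np.float64(55.099999999999994)]
exp bars [[307.8 199.9]
 [341.3 194.5]] knob [[195.8 214.3]]
48.95
```

```bash
python3 -c "
from cell import env
print(env.sign_off())"
```

```text
the job is handed in; nothing more can be done
None
```

I handed the job in at about 49 s with no result reported back: the cover is on the mat, both heads look locked, the short and middle boxes are in their trays (no long box was out), and the spool, tape and cleaner were never touched.

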